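# Clear the chips off the marking stage

### The arm

A 6-joint arm with a two-finger parallel gripper is mounted at the origin on the work surface. World frame = base frame: x ahead of the robot, y to its left, z up, the work surface at z = 0. Lengths are in m, angles in degrees, forces in N, time in s.
With the tool pointing down it reaches from about 0.35 to 0.975 m from the base axis. Payload 4.9 kg.
Tool frame: the origin (TCP) lies on the centre line of the jaws, within the pads' length; the fingertips stand 17 mm ahead of it and the grasp point (between the pads) lies 2 mm behind it (r.tcp_to_tips is the distance from the TCP to the fingertips, in m); z points along the fingers, y is the line along which they close (so a half turn about z gives the same grasp; the last joint's range is limited). The gripper opens to 85 mm and grips with 20 to 120 N. Pads are 22 mm wide; open, the fingers measure 114 mm over their backs; the gripper's body (76 mm by 85 mm) begins 54 mm behind the grasp point. The pads swing forward as they close: fully open they stand 13 mm farther back than shut.
Start: joints at [-83.996, 3.019, 92.412, -0, 84.569, -6.818], TCP at [0.139, -0.609, 0.248] pointing down, gripper open.
Joint ranges: [-172.51, 172.51], [-57.92, 126.97], [3.15, 148.05], [-58.71, 238.71], [5.1, 150.11], [-179.66, 179.66]. Speed limits (degrees/s): [147.25, 147.25, 180, 180, 180, 180].

### API

Orientations are given as [roll, pitch, yaw] about the fixed x, y, z axes, in that order (R = Rz(yaw) Ry(pitch) Rx(roll)).
In Python, from cell import r, capture, finder gives the robot as it stands. The module is installed in compiled form; this text tells all that it offers.
- The arm moves only by the tool apply_moves, never from a script. Its argument "increments" is one flat list of numbers, 7 for each row, row after row: the opening, from 0 (shut) to 1 (fully open), then the shift along the tool's x, y, z normalised to -1 to 1, where 1 is 0.03 m, then the turn, a rotation vector about the tool's x, y, z normalised to -1 to 1, where 1 is 0.1 rad. In form: [gripper, dx, dy, dz, ax, ay, az, gripper, dx, dy, dz, ax, ay, az, ...]. A call has 1 to 20 rows; each row shifts and turns the commanded pose from where the row before left it, along the tool's axes as they then stand; what a row does not reach is not made up. A row lasts 1/10 s, in which the tool goes at most 50 mm and 8.59 degrees, less where a joint would pass 70% of its speed; a pose out of reach is approached as far as the arm can. A call with a number of a shift or a turn outside -1 to 1 is refused whole. A call with a gripper value outside its range is refused whole. The fingers move at their own pace and stop on an object; the grip force is fixed at half the most. Time passes only in rows, so rows that do not move let the fingers close. It gives the time, the measured TCP pose, the force, the opening and the grip force at its end, in the units of the state.
- r.get_obs(): the state, without advancing time (a new reading comes with each control period).
- capture(name): name is "scene" or "top" or "wrist"; returns a dict with "image" (384x512x3 uint8, red, green, blue), "range_z" (384x512 float32, m along the optical axis (not along the pixel's ray), 0 where there is no reading), "vfov" (degrees; the focal length in pixels is half the picture's height over the tangent of half this angle, whatever the lens; pixels are square), "cx", "cy" (the principal point, pixels), "k1" (the pictures are not rectified: a ray, as slopes to the right and down, at radius r is drawn at 1 + k1 r^2 times it, then the intrinsics apply), "rvec" (rotation vector, rad) and "tvec" (3), from world to camera coordinates, as OpenCV has them. Camera axes: x right, y down, z forward; pixel columns grow to the right and rows downward; lengths in m; the calibration is good to about 2 mm. A picture is of the moment at which its call begins.
- r.job_done(): hands the job in; it is judged then, once.
Trained networks look in a picture, given as the dict that the camera call returned (one of the last four; its "shot" number tells which), for a name from the list of things; names that differ only in an ending like _2 or _b are one class to them, and where a whole thing is asked for, a point or a joint stands for the part that bears it (a point fixed in the world has none). Each returns a list of dicts, best first, with "p" (0 to 1); they miss things now and then, are a little off and sometimes report something else, mostly with a low value. They report only what shows in the picture. A call takes as long as a camera call. They do not tell look-alikes from the thing itself.
- finder.trace(thing, picture): "region" (384x512 bool, what is visible of it) and "box" ([left, top, right, bottom] in pixels, round what is visible of it).
- finder.pinpoint(thing, picture): "centre" ([column, row] in pixels: a listed point, or the origin of a listed thing).
The state is a dict: "time_s": time; "joint_pos": joint angles; "dq": joint speeds; "joint_efforts": joint torques, N m; "tcp_pos": TCP position; "orientation": TCP orientation; "wrist_force": force on the tool from outside, world axes, zero at the start; "moment": the same for the moment, N m; "grip_width": finger opening in m; "finger_force": force on a finger pad.
Only numpy, scipy, OpenCV 4.12 (cv2) and the standard library are available. Lean on these libraries where they do the work, as an engineer would, in place of code of your own. Each camera call takes 0.05 s, during which the arm holds its last target. There are 200 camera calls.

### The job

Clear down the marking stage: lift the loose cover off it and set it down on the middle of the rubber mat, and raise the chip tray's hinged lid right up to its stop. Then take the scraper block from its rest and, with it and never with the fingers, wipe every chip off the plate over the open edge into the tray. Finish with the scraper standing back in its rest, the lid lowered gently until shut and the cover laid squarely back in place on the stage, and leave the other things on the bench where they are.

Things in the scene. Friction and masses are not known exactly. Their poses are not given: they have to be found in the camera images.
- stage: Fixed aluminium marking stage, a chip tray on its +y end; origin on the table. Plate top at z 45 mm, x -95..95, y -110..100. Fences 6 mm thick, tops at z 60: along both sides (inner faces x -75 and 75) and across the -y end (inner face y -104). The +y edge (y 100) is open and drops into the grey tray: inside x -75..75, y 100..185, floor z 6, its other walls up to z 60.
- plate_edge (a point): Middle of the plate's open edge, at plate-top height: the edge over which chips fall into the tray (stage frame 0, 100, 45 mm).
- tray_floor (a point): Centre of the tray's inner floor (stage frame 0, 142.5, 6 mm).
- tray_lid (a joint): Hinge of the grey chip-tray lid in rad: 0 = shut, lying on the tray walls; 1.75 = fully open on its stop, just past upright. Hinge along the stage's y axis on the tray's +x side; stiff, stays where it is left. Panel 166 x 74 x 4 mm.
- lid_hinge (a point): Point on the hinge side, stage frame (81, 150, 62) mm; the bar turns about this point in the stage's x-z plane at radius 206 mm.
- lid_bar (a point): Middle of the lid's handle, a round steel bar 10 mm thick, 64 mm long, parallel to the hinge, held 40 mm beyond the panel's free edge by a thin arm at each end. When shut it lies on the stage's -x side at stage frame (-125, 150, 62) mm, free to be pinched from above; raised, it goes up and over to +x.
- cover: Loose dust cover, whitish clear sheet with grey edges 182 (x) x 210 (y) x 11 mm, black bar handle on top, 70 (x) x 18 (y) mm, z 11 to 47; 0.25 kg. Origin at the middle of its underside (foot of its 8 mm lips). In place the sheet rests on the fence tops, lips outside the side and -y fences (5 mm play): origin at stage frame (0, -12, 52) mm, axes along the stage's (either way round).
- mat: Fixed grey rubber set-down mat 230 x 230 x 4 mm, origin at the middle of its underside.
- scraper: Loose scraper block: white foot 90 (x) x 36 (y) x 24 mm high, wooden handle above it 50 (x) x 20 (y) mm, z 24 to 74; about 0.16 kg. Origin at the middle of its underside. The foot's long upright faces (y and -y) do the wiping.
- rest: Fixed dark steel rest for the scraper, a shallow open tray 120 (x) x 66 (y) x 12 mm, inside 112 x 58 mm, floor 4 mm thick; origin at the middle of its underside. The scraper stands in it with its axes along the rest's (either way round), origin 4 mm above the rest's.
- chip1: Loose dark steel chip, 20 x 14 x 7 mm; origin at the middle of its underside. Some chips are absent in each run.
- chip2: Loose dark steel chip, a round slug 18 mm across and 7 mm thick; origin at the middle of its underside. Some chips are absent in each run.
- chip3: Loose dark steel chip, 20 x 14 x 7 mm; origin at the middle of its underside. Some chips are absent in each run.
- chip4: Loose dark steel chip, a round slug 18 mm across and 7 mm thick; origin at the middle of its underside. Some chips are absent in each run.
- chip5: Loose dark steel chip, 20 x 14 x 7 mm; origin at the middle of its underside. Some chips are absent in each run.
- chip6: Loose dark steel chip, a round slug 18 mm across and 7 mm thick; origin at the middle of its underside. Some chips are absent in each run.
- chip7: Loose dark steel chip, 20 x 14 x 7 mm; origin at the middle of its underside. Some chips are absent in each run.
- chip8: Loose dark steel chip, a round slug 18 mm across and 7 mm thick; origin at the middle of its underside. Some chips are absent in each run.
- mouse: Bystander: computer mouse, 105 x 60 x 32 mm, loose.
- screwdriver: Bystander: screwdriver lying on the table, loose.
- lens_cap: Bystander: round black lens cap 64 mm across, 16 mm high, loose.
- gauge: Bystander: L-shaped steel focus gauge 50 x 30 x 62 mm, loose.
Not all that is in view belongs to the job. Of the things shaped like the rest, the steel one is meant. What is shaped like the scraper but purple is not meant.

How it is judged (in metres and radians):
On the way, in this order (a step that is already met when the one before it is completed fails the run):
1. the cover lies released on the mat (within 6 cm of its centre) and the tray lid is fully open (horizontal distance between cover and mat below 0.06 m and height (world z) of cover below 0.015 m and angle between cover's own z axis and vertical below 0.1 rad and contact force between the fingers and cover below 0.3 N and value of joint tray_lid above 1.6 rad), for 0.2 s.
2. the scraper, held by the fingers, stands on the plate (contact force between the fingers and scraper above 1 N and x of scraper in the frame of stage between -0.08 and 0.08 m and y of scraper in the frame of stage between -0.105 and 0.12 m and z of scraper in the frame of stage between 0.04 and 0.051 m), for 0.1 s.
3. every chip lies in the tray (x of chip1 in the frame of stage between -0.076 and 0.076 m and y of chip1 in the frame of stage between 0.098 and 0.19 m and z of chip1 in the frame of stage between -0.005 and 0.038 m and x of chip2 in the frame of stage between -0.076 and 0.076 m and y of chip2 in the frame of stage between 0.098 and 0.19 m and z of chip2 in the frame of stage between -0.005 and 0.038 m and x of chip3 in the frame of stage between -0.076 and 0.076 m and y of chip3 in the frame of stage between 0.098 and 0.19 m and z of chip3 in the frame of stage between -0.005 and 0.038 m and x of chip4 in the frame of stage between -0.076 and 0.076 m and y of chip4 in the frame of stage between 0.098 and 0.19 m and z of chip4 in the frame of stage between -0.005 and 0.038 m and x of chip5 in the frame of stage between -0.076 and 0.076 m and y of chip5 in the frame of stage between 0.098 and 0.19 m and z of chip5 in the frame of stage between -0.005 and 0.038 m and x of chip6 in the frame of stage between -0.076 and 0.076 m and y of chip6 in the frame of stage between 0.098 and 0.19 m and z of chip6 in the frame of stage between -0.005 and 0.038 m and x of chip7 in the frame of stage between -0.076 and 0.076 m and y of chip7 in the frame of stage between 0.098 and 0.19 m and z of chip7 in the frame of stage between -0.005 and 0.038 m and x of chip8 in the frame of stage between -0.076 and 0.076 m and y of chip8 in the frame of stage between 0.098 and 0.19 m and z of chip8 in the frame of stage between -0.005 and 0.038 m), for 0.2 s.
At the end, for the whole second after the job is handed in: Every chip lies in the tray; the lid is shut (below 0.04 rad); the scraper stands upright flat in its rest; the cover rests flat on the fence tops, within 10 mm across and 12 mm along of its place and square within 0.1 rad; all at rest and released (all of step 3 and value of joint tray_lid below 0.04 rad and horizontal distance between scraper and rest below 0.025 m and angle between scraper's own z axis and vertical below 0.08 rad and z of scraper in the frame of rest between 0 and 0.008 m and x of cover in the frame of stage between -0.01 and 0.01 m and y of cover in the frame of stage between -0.024 and 0 m and z of cover in the frame of stage between 0.048 and 0.056 m and angle between the x axis of cover and the x axis of stage, either way round below 0.1 rad and angle between cover's own z axis and vertical below 0.04 rad and linear speed of each of cover, scraper below 0.02 m/s); the robot touches nothing.
It fails at once if the lid falls or is pushed down faster than 1.5 rad/s (velocity of joint tray_lid below -1.5 rad/s).
It fails at once if the fingers touch a chip on the plate ((contact force between the fingers and chip1 above 1 N and x of chip1 in the frame of stage between -0.076 and 0.076 m and y of chip1 in the frame of stage between -0.105 and 0.098 m) or (contact force between the fingers and chip2 above 1 N and x of chip2 in the frame of stage between -0.076 and 0.076 m and y of chip2 in the frame of stage between -0.105 and 0.098 m) or (contact force between the fingers and chip3 above 1 N and x of chip3 in the frame of stage between -0.076 and 0.076 m and y of chip3 in the frame of stage between -0.105 and 0.098 m) or (contact force between the fingers and chip4 above 1 N and x of chip4 in the frame of stage between -0.076 and 0.076 m and y of chip4 in the frame of stage between -0.105 and 0.098 m) or (contact force between the fingers and chip5 above 1 N and x of chip5 in the frame of stage between -0.076 and 0.076 m and y of chip5 in the frame of stage between -0.105 and 0.098 m) or (contact force between the fingers and chip6 above 1 N and x of chip6 in the frame of stage between -0.076 and 0.076 m and y of chip6 in the frame of stage between -0.105 and 0.098 m) or (contact force between the fingers and chip7 above 1 N and x of chip7 in the frame of stage between -0.076 and 0.076 m and y of chip7 in the frame of stage between -0.105 and 0.098 m) or (contact force between the fingers and chip8 above 1 N and x of chip8 in the frame of stage between -0.076 and 0.076 m and y of chip8 in the frame of stage between -0.105 and 0.098 m)).
It fails at once if a bystander is moved more than 3 cm (distance of any of mouse, screwdriver, lens_cap, gauge from where it was at the start of the episode above 0.03 m).
Of chip1, chip2, chip3, chip4, chip5, chip6, chip7, chip8 only 4 to 8 are there at a start; the rules pass over those that are not, and their reading is None.
At some moment in a run one of chip1, chip2, chip3, chip4, chip5, chip6, chip7, chip8, cover may be knocked a few centimetres aside while the robot is not near it.
Once in a run the grip may slacken for a moment while it holds something.
It also fails if it takes over 210 s, if anything falls off the work surface, if the arm or the gripper's body presses on something with over 40 N, if the wrist force passes 120 N, or if a joint passes its speed limit or range.

## Working session

There is one attempt and no reset: what is moved stays moved. The work goes in short steps, Python scripts to look and compute and a tool call to move; the robot and the scene stay as the last step left them, time stands still between calls to the robot, and variables do not carry over. Pictures are saved under pics/ and viewed, at most 14 in all, crops included, and the job is handed in when it is done.

Besides the shell and the picture viewer there is one more tool, called after "Emit:" as name(argument=value, ...) on one line, values as JSON. apply_moves: Moves the arm, as the interface text tells. Its arguments: {"type":"object","properties":{"increments":{"type":"array","items":{"type":"number"}}},"required":["increments"]}

```bash
mkdir -p pics
cat > h.py <<'E'
import numpy as np, cv2
from cell import r, capture, finder
def K(c):
    f=192/np.tan(np.radians(c['vfov'])/2); return f
def rays(c,uv):
    uv=np.atleast_2d(uv).astype(float); f=K(c)
    d=(uv-[c['cx'],c['cy']])/f; s=d.copy()
    for _ in range(20): s=d/(1+c['k1']*(s**2).sum(1,keepdims=True))
    return np.c_[s,np.ones(len(s))]
def RT(c): return cv2.Rodrigues(np.array(c['rvec'],float))[0],np.array(c['tvec'],float).ravel()
def at_depth(c,uv,z):
    R,t=RT(c); return (rays(c,uv)*np.reshape(z,(-1,1))-t)@R
def at_height(c,uv,h):
    R,t=RT(c); o=-R.T@t; d=rays(c,uv)@R
    return o+d*((h-o[2])/d[:,2])[:,None]
def proj(c,P):
    R,t=RT(c); q=np.atleast_2d(P)@R.T+t; s=q[:,:2]/q[:,2:]
    return s*(1+c['k1']*(s**2).sum(1,keepdims=True))*K(c)+[c['cx'],c['cy']]
def cloud(c,mask=None):
    m=c['range_z']>0
    if mask is not None: m&=mask
    v,u=np.nonzero(m); return at_depth(c,np.c_[u,v],c['range_z'][v,u])
def save(c,n): cv2.imwrite('pics/'+n+'.png',cv2.cvtColor(c['image'],cv2.COLOR_RGB2BGR))
E
python3 - <<'E'
from h import *
import pickle
for n in ['scene','top']:
    c=capture(n); save(c,n+'0'); print(n,c['vfov'],-RT(c)[0].T@RT(c)[1])
    for t in ['stage','plate_edge','tray_lid','lid_bar','lid_hinge','cover','mat','scraper','rest','mouse','screwdriver','lens_cap','gauge']:
        o=[]
        for d in finder.pinpoint(t,c)[:3]:
            u,v=np.array(d['centre']); z=c['range_z'][int(np.clip(v,0,383)),int(np.clip(u,0,511))]
            o.append((round(d['p'],2),[int(u),int(v)],at_depth(c,[u,v],z)[0].round(3).tolist()))
        print(t,o)
a=np.concatenate([cv2.imread('pics/scene0.png'),cv2.imread('pics/top0.png')],0)
cv2.imwrite('pics/both.png',a)
print(r.get_obs())
E
```

```text
scene 50.52983380847026 [ 1.10070554 -0.70337924  0.71382377]
stage [(0.93, [259, 193], [0.579, -0.111, 0.065])]
plate_edge [(0.89, [289, 165], [0.555, 0.036, 0.062])]Traceback (most recent call last):
  File "<stdin>", line 7, in <module>
ValueError: it knows: chip, cover, gauge, lens_cap, lid_bar, lid_hinge, mat, mouse, plate_edge, rest, scraper, screwdriver, stage, tray_floor
```

View pics/scene0.png

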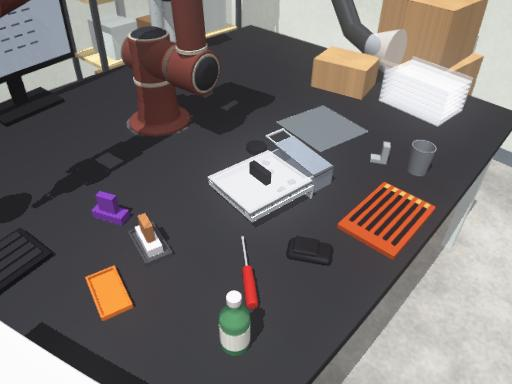

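The scene shows the stage with its cover at (262,183), the mat at (322,128), the scraper in the steel rest at (148,238) and its purple look-alike at (110,208). The orange rest look-alike is at (108,292), the lens cap at (257,147), the gauge at (381,153), the mouse at (310,250) and the screwdriver at (248,275).

Run:
```python
from h import *
for n in ['scene','top']:
    c=capture(n); save(c,n+'0'); print(n,c['vfov'],-RT(c)[0].T@RT(c)[1])
    for t in ['stage','plate_edge','lid_bar','lid_hinge','cover','mat','scraper','rest','mouse','screwdriver','lens_cap','gauge','chip']:
        o=[]
        for d in finder.pinpoint(t,c)[:8 if t=='chip' else 3]:
            u,v=np.array(d['centre']); z=c['range_z'][int(np.clip(v,0,383)),int(np.clip(u,0,511))]
            o.append((round(d['p'],2),[int(u),int(v)],at_depth(c,[u,v],z)[0].round(3).tolist()))
        print(t,o)
print(r.get_obs())
```

```text
scene 50.52983380847026 [ 1.10070554 -0.70337924  0.71382377]
stage [(0.77, [259, 193], [0.577, -0.11, 0.062])]
plate_edge [(0.6, [288, 169], [0.567, 0.022, 0.062])]
lid_bar [(0.61, [274, 131], [0.434, 0.112, 0.087])]
lid_hinge [(0.62, [323, 169], [0.635, 0.086, 0.063])]
cover [(0.91, [258, 180], [0.54, -0.071, 0.061])]
mat [(0.78, [318, 126], [0.433, 0.355, 0.004]), (0.32, [310, 254], [0.78, -0.158, 0.027])]
scraper [(0.93, [105, 216], [0.325, -0.407, 0.018]), (0.61, [147, 241], [0.487, -0.391, 0.035])]
rest [(0.98, [148, 241], [0.492, -0.391, 0.036]), (0.55, [106, 291], [0.518, -0.526, 0.002])]
mouse [(0.6, [308, 251], [0.773, -0.155, 0.03]), (0.23, [298, 176], [0.607, 0.012, 0.065])]
screwdriver [(0.67, [246, 271], [0.705, -0.289, 0.022]), (0.26, [310, 253], [0.778, -0.156, 0.03])]
lens_cap [(0.47, [256, 152], [0.394, 0.081, 0.01])]
gauge [(0.58, [380, 157], [0.689, 0.328, 0.01])]
chip []
top 56.01231887216086 [ 0.37724444 -0.07945018  1.07611409]
stage []
plate_edge [(0.65, [227, 193], [0.545, 0.036, 0.064])]
lid_bar [(0.72, [197, 230], [0.437, 0.115, 0.085])]
lid_hinge [(0.81, [
[... 755 characters left out ...]
]
chip []
{'time_s': 1.55, 'joint_pos': array([-8.39955334e+01,  3.01791269e+00,  9.24118525e+01, -5.89034723e-04,
        8.45671226e+01, -6.81855847e+00]), 'dq': array([-0.01082021, -0.03402732,  0.00759097, -0.04958126, -0.0493126 ,
       -0.01336861]), 'joint_efforts': array([ 2.69801731e-04, -3.93673682e+01, -3.70450187e+01, -4.29756199e-05,
        5.81737040e-04,  1.10203320e-05]), 'tcp_pos': array([ 0.13870571, -0.60940502,  0.24832596]), 'orientation': array([1.79996979e+02, 9.51742963e-04, 1.28230808e+01]), 'wrist_force': array([-0.12577932, -0.50624999, -0.62984401]), 'moment': array([ 0.02543315,  0.02490439, -0.03017524]), 'finger_force': 0.0, 'grip_width': 0.08589385777776834}
```

View pics/top0.png

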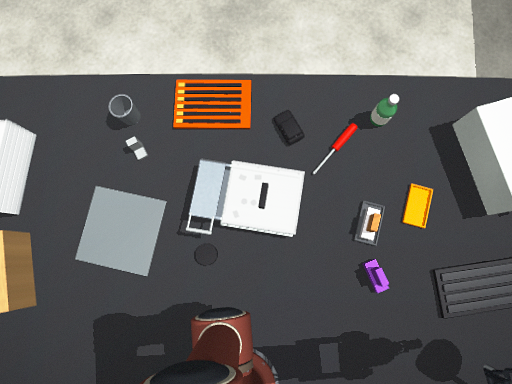

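The top view has +x world up and +y left. The stage and cover are at (262,198), with the lid and bar at its left near (197,230). The mat is at (120,230), the rest and scraper at (368,223) and the lens cap at (205,253), close beside the bar. Next I fit poses from depth.

```bash
cat >> h.py <<'E'
def rect(P,name):
    (cx,cy),(w,h),a=cv2.minAreaRect((P[:,:2]*1000).astype(np.float32))
    print(name,len(P),'c',round(cx,1),round(cy,1),'size',round(w,1),round(h,1),'ang',round(a,1),'z',np.median(P[:,2]).round(4))
def near(P,x,y,rad,z0,z1):
    return P[(np.hypot(P[:,0]-x,P[:,1]-y)<rad)&(P[:,2]>z0)&(P[:,2]<z1)]
E
python3 - <<'E'
from h import *
for n in ['top','scene']:
    c=capture(n); P=cloud(c); print(n)
    rect(near(P,.527,-.063,.06,.092,.11),'cover handle')
    for t in ['cover','mat','rest','scraper']:
        for d in finder.trace(t,c)[:2]:
            Q=cloud(c,d['region'].astype(bool)); print(t,round(d['p'],2),d['box'],end=' '); m=np.median(Q,0)
            rect(near(Q,m[0],m[1],.17,-.02,.2),t)
            if t=='cover': rect(near(Q,m[0],m[1],.17,.055,.072),'sheet')
    rect(near(P,.465,-.37,.06,.06,.09),'scr handle top')
    B=near(P,.437,.115,.07,.05,.13); print('bar pts'); 
    print(np.c_[B[::max(1,len(B)//25)]].round(3).tolist())
    L=near(P,.555,.081,.05,.05,.11); A=np.c_[L[:,:2],np.ones(len(L))]; print('lid plane',np.linalg.lstsq(A,L[:,2],rcond=None)[0])
E
```

```text
top
cover handle 156 c 538.1 -65.2 size 17.6 66.9 ang 81.4 z 0.098
cover 0.91 [223.1, 163.4, 302.2, 233.9] cover 4480 c 546.8 -63.8 size 214.6 195.1 ang 82.1 z 0.0622
sheet 4301 c 538.7 -65.0 size 209.9 179.6 ang 81.7 z 0.0621
mat 0.66 [72.7, 186.6, 165.8, 278.1] mat 5633 c 441.0 366.3 size 233.6 231.8 ang 79.0 z 0.003
mat 0.62 [126.9, 137.8, 147.9, 161.5] mat 257 c 685.7 326.3 size 53.1 41.2 ang 30.8 z 0.0248
rest 0.71 [352.6, 202.3, 384.6, 248.1] rest 436 c 473.3 -378.0 size 67.9 120.9 ang 75.6 z 0.0056
rest 0.71 [401.5, 182.0, 436.1, 226.7] rest 975 c 526.8 -530.1 size 78.6 125.2 ang 75.0 z 0.004
scraper 0.82 [366.5, 258.5, 389.0, 291.7] scraper 508 c 319.5 -396.9 size 97.0 48.9 ang 24.1 z 0.025
scraper 0.59 [357.4, 211.3, 380.2, 240.2] scraper 464 c 470.2 -376.2 size 36.7 90.3 ang 74.5 z 0.0295
scr handle top 160 c 469.9 -376.7 size 21.6 50.3 ang 76.0 z 0.0766
bar pts
[[0.506, 0.125, 0.08], [0.504, 0.115, 0.077], [0.501, 0.12, 0.075], [0.498, 0.131, 0.076], [0.498, 0.088, 0.08], [0.495, 0.105, 0.081], [0.492, 0.13, 0.081], [0.493, 0.085, 0.08], [0.49, 0.114, 0.076], [0.49, 0.071,
[... 1175 characters left out ...]
e top 208 c 468.3 -377.5 size 21.1 52.9 ang 74.6 z 0.0768
bar pts
[[0.437, 0.14, 0.09], [0.439, 0.129, 0.088], [0.44, 0.122, 0.088], [0.439, 0.11, 0.089], [0.433, 0.099, 0.088], [0.434, 0.084, 0.091], [0.428, 0.077, 0.089], [0.479, 0.142, 0.082], [0.431, 0.079, 0.082], [0.493, 0.139, 0.082], [0.49, 0.133, 0.081], [0.484, 0.113, 0.083], [0.454, 0.074, 0.084], [0.489, 0.116, 0.08], [0.464, 0.076, 0.084], [0.491, 0.114, 0.079], [0.474, 0.079, 0.083], [0.493, 0.106, 0.08], [0.476, 0.081, 0.08], [0.5, 0.102, 0.081], [0.488, 0.084, 0.081], [0.482, 0.07, 0.081], [0.503, 0.094, 0.079], [0.476, 0.078, 0.061], [0.48, 0.083, 0.057], [0.479, 0.084, 0.053]]
lid plane [-0.09404305  0.07498114  0.11877626]
```

```bash
cat >> h.py <<'E'
from scipy.spatial.transform import Rotation as Ro
ST=[.5395,-.053,-8.3]
def stg(x,y,z=0):
    a=np.radians(ST[2]); c,s=np.cos(a),np.sin(a)
    return np.array([ST[0]+c*x-s*y,ST[1]+s*x+c*y,z])
def plan(wps,g,step=.025):
    """wps: (x,y,z,yaw[,g[,step]]) tool-down; prints rows"""
    o=r.get_obs(); p=np.array(o['tcp_pos']); R=Ro.from_euler('xyz',o['orientation'],degrees=True)
    for w in wps:
        q=np.array(w[:3]); T=Ro.from_euler('xyz',[180,0,w[3]],degrees=True)
        rv=(R.inv()*T).as_rotvec()
        if abs(rv[2])>np.pi: rv*=-1
        st=w[5] if len(w)>5 else step; gg=w[4] if len(w)>4 else g
        n=int(max(1,np.ceil(np.linalg.norm(q-p)/st),np.ceil(np.abs(rv).max()/.09)))
        N=n; first=None; d=rv/n; rows=[]
        for k in range(n):
            tgt=p+(q-p)*(1/(n-k)); row=np.r_[gg,R.inv().apply(tgt-p)/.03,d/.1].round(2)
            p=p+R.apply(row[1:4]*.03); R=R*Ro.from_rotvec(row[4:]*.1); rows.append(row)
        print('#',n,'rows ->',q.round(3),w[3])
        i=0
        while i<n:
            j=i
            while j+1<n and (rows[j+1]==rows[i]).all(): j+=1
            print(f' {j-i+1}x',','.join('%g'%(v+0) for v in rows[i])); i=j+1
def st():
    o=r.get_obs(); print({k:np.round(o[k],3).tolist() for k in ['time_s','tcp_pos','orientation','wrist_force','grip_width','finger_force']})
E
python3 - <<'E'
from h import *
plan([(.139,-.609,.248,-8.3),(.538,-.065,.20,-8.3),(.538,-.065,.09,-8.3,1,.015)],1,.029)
E
```

```text
# 5 rows -> [ 0.139 -0.609  0.248] -8.3
 3x 1,0,0,0,0,0,0.74
 1x 1,0,-0.01,0.01,0,0,0.74
 1x 1,0.01,0,0,0,0,0.74
# 24 rows -> [ 0.538 -0.065  0.2  ] -8.3
 9x 1,0.44,-0.83,0.07,0,0,0
 1x 1,0.44,-0.83,0.06,0,0,0
 1x 1,0.44,-0.83,0.07,0,0,0
 1x 1,0.44,-0.83,0.06,0,0,0
 1x 1,0.44,-0.83,0.07,0,0,0
 1x 1,0.44,-0.83,0.06,0,0,0
 1x 1,0.44,-0.83,0.07,0,0,0
 1x 1,0.44,-0.83,0.06,0,0,0
 1x 1,0.43,-0.83,0.07,0,0,0
 1x 1,0.44,-0.82,0.06,0,0,0
 1x 1,0.43,-0.83,0.07,0,0,0
 1x 1,0.44,-0.82,0.06,0,0,0
 1x 1,0.43,-0.83,0.07,0,0,0
 1x 1,0.44,-0.82,0.06,0,0,0
 1x 1,0.43,-0.83,0.07,0,0,0
 1x 1,0.44,-0.82,0.06,0,0,0
# 8 rows -> [ 0.538 -0.065  0.09 ] -8.3
 6x 1,0,0,0.46,0,0,0
 1x 1,0,0,0.45,0,0,0
 1x 1,0,0,0.46,0,0,0
```

Emit:
apply_moves(increments=[1, 0, 0, 0, 0, 0, 0.74, 1, 0, 0, 0, 0, 0, 0.74, 1, 0, 0, 0, 0, 0, 0.74, 1, 0, 0, 0, 0, 0, 0.74, 1, 0, 0, 0, 0, 0, 0.74, 1, 0.44, -0.83, 0.07, 0, 0, 0, 1, 0.44, -0.83, 0.07, 0, 0, 0, 1, 0.44, -0.83, 0.07, 0, 0, 0, 1, 0.44, -0.83, 0.07, 0, 0, 0, 1, 0.44, -0.83, 0.07, 0, 0, 0, 1, 0.44, -0.83, 0.07, 0, 0, 0, 1, 0.44, -0.83, 0.07, 0, 0, 0, 1, 0.44, -0.83, 0.07, 0, 0, 0, 1, 0.44, -0.83, 0.07, 0, 0, 0, 1, 0.44, -0.83, 0.07, 0, 0, 0, 1, 0.44, -0.83, 0.07, 0, 0, 0, 1, 0.44, -0.83, 0.07, 0, 0, 0, 1, 0.44, -0.83, 0.07, 0, 0, 0, 1, 0.44, -0.83, 0.07, 0, 0, 0, 1, 0.44, -0.83, 0.07, 0, 0, 0])

```text
time_s: 4.05
tcp_pos: [0.3896, -0.2678, 0.2169]
orientation: [180.0, -0.0, -8.4]
wrist_force: [0.4, 0.4, 0.6]
grip_width: 0.085
finger_force: 0.0
```

Emit:
apply_moves(increments=[1, 0.44, -0.83, 0.06, 0, 0, 0, 1, 0.44, -0.83, 0.06, 0, 0, 0, 1, 0.44, -0.83, 0.06, 0, 0, 0, 1, 0.44, -0.83, 0.06, 0, 0, 0, 1, 0.44, -0.83, 0.06, 0, 0, 0, 1, 0.43, -0.82, 0.06, 0, 0, 0, 1, 0.43, -0.82, 0.06, 0, 0, 0, 1, 0.43, -0.82, 0.06, 0, 0, 0, 1, 0.43, -0.82, 0.06, 0, 0, 0, 1, 0, 0, 0, 0, 0, 0])

```text
time_s: 5.05
tcp_pos: [0.5388, -0.0632, 0.2004]
orientation: [-180.0, 0.0, -8.2]
wrist_force: [-0.7, -0.6, 0.5]
grip_width: 0.0855
finger_force: 0.0
```

```bash
python3 - <<'E'
s=open('h.py').read()
a=s.index("        n=int(max"); b=s.index("def st()")
s=s[:a]+'''        n=int(max(1,np.ceil(np.linalg.norm(q-p)/st),np.ceil(np.abs(rv).max()/.09)))
        rot=np.abs(rv).max()>.02; print('#',n,'rows ->',q.round(3),w[3])
        if rot:
            row=np.r_[gg,0,0,0,rv/n/.1].round(2); m=int(np.ceil(np.abs(rv).max()/.09)); row[4:]=(rv/m/.1).round(2)
            print(f' {m}x',','.join('%g'%(v+0) for v in row)); R=R*Ro.from_rotvec(rv)
        n=int(np.ceil(np.linalg.norm(q-p)/st-.05))
        if n:
            d=R.inv().apply(q-p)/.03; row=np.r_[gg,(d/n).round(2),0,0,0]; last=row.copy(); last[1:4]=(d-row[1:4]*(n-1)).round(2)
            print(f' {n-1}x',','.join('%g'%(v+0) for v in row),'; last',','.join('%g'%(v+0) for v in last))
            p=p+R.apply((row[1:4]*(n-1)+last[1:4])*.03)
'''+s[b:]
open('h.py','w').write(s)
E
python3 - <<'E'
from h import *
st(); c=capture('wrist'); P=cloud(c); save(c,'w0')
rect(near(P,.538,-.065,.06,.09,.11),'handle'); rect(near(P,.538,-.065,.2,.055,.072),'sheet')
plan([(.538,-.065,.09,-8.3,1,.015),(.538,-.065,.19,-8.3,0,.025),(.441,.367,.19,-9.5,0,.025),(.441,.367,.045,-9.5,0,.02)],1)
E
```

```text
{'time_s': 5.05, 'tcp_pos': [0.539, -0.063, 0.2], 'orientation': [-179.954, 0.004, -8.184], 'wrist_force': [-0.666, -0.644, 0.483], 'grip_width': 0.086, 'finger_force': 0.0}
handle 2490 c 537.8 -66.2 size 17.6 70.0 ang 81.4 z 0.0998
sheet 64788 c 544.2 -20.2 size 303.6 182.2 ang 81.6 z 0.0641
# 8 rows -> [ 0.538 -0.065  0.09 ] -8.3
 7x 1,0,0,0.46,0,0,0 ; last 1,0,0.02,0.46,0,0,0
# 4 rows -> [ 0.538 -0.065  0.19 ] -8.3
 3x 0,0,0,-0.83,0,0,0 ; last 0,0,0,-0.84,0,0,0
# 18 rows -> [0.441 0.367 0.19 ] -9.5
 1x 0,0,0,0,0,0.01,0.22
 17x 0,-0.31,-0.76,0,0,0,0 ; last 0,-0.3,-0.75,0,0,0,0
# 8 rows -> [0.441 0.367 0.045] -9.5
 7x 0,0,0,0.6,0,0,0 ; last 0,0,0,0.63,0,0,0
```

Emit:
apply_moves(increments=[1, 0, 0.08, 0.46, 0, 0, 0, 1, 0, 0, 0.46, 0, 0, 0, 1, 0, 0, 0.46, 0, 0, 0, 1, 0, 0, 0.46, 0, 0, 0, 1, 0, 0, 0.46, 0, 0, 0, 1, 0, 0, 0.46, 0, 0, 0, 1, 0, 0, 0.46, 0, 0, 0, 1, 0, 0, 0.46, 0, 0, 0, 0, 0, 0, 0, 0, 0, 0, 0, 0, 0, 0, 0, 0, 0, 0, 0, 0, 0, 0, 0, 0, 0, 0, 0, 0, 0, 0, 0, 0, 0, 0, 0, 0, 0, 0, 0, 0, 0, 0, 0, 0, 0, 0, 0, 0, 0, 0, 0, 0])

```text
time_s: 6.6
tcp_pos: [0.5383, -0.0678, 0.0914]
orientation: [180.0, -0.1, -8.4]
wrist_force: [-0.4, 0.4, 4.7]
grip_width: 0.0168
finger_force: 60.7
```

Emit:
apply_moves(increments=[0, 0, 0, -0.3, 0, 0, 0, 0, 0, 0, -0.5, 0, 0, 0, 0, 0, 0, -0.6, 0, 0, 0, 0, 0, 0, -0.6, 0, 0, 0, 0, 0, 0, -0.6, 0, 0, 0, 0, 0, 0, -0.6, 0, 0, 0, 0, 0, 0, 0, 0, 0, 0])

```text
time_s: 7.3
tcp_pos: [0.539, -0.0682, 0.1898]
orientation: [180.0, -0.3, -8.4]
wrist_force: [0.9, 0.3, -2.9]
grip_width: 0.0166
finger_force: 59.6
```

Emit:
apply_moves(increments=[0, 0, 0, 0, 0, 0, 0.2, 0, -0.31, -0.76, 0, 0, 0, 0, 0, -0.31, -0.76, 0, 0, 0, 0, 0, -0.31, -0.76, 0, 0, 0, 0, 0, -0.31, -0.76, 0, 0, 0, 0, 0, -0.31, -0.76, 0, 0, 0, 0, 0, -0.31, -0.76, 0, 0, 0, 0, 0, -0.31, -0.76, 0, 0, 0, 0, 0, -0.31, -0.76, 0, 0, 0, 0, 0, -0.31, -0.76, 0, 0, 0, 0, 0, -0.31, -0.76, 0, 0, 0, 0, 0, -0.31, -0.76, 0, 0, 0, 0, 0, -0.31, -0.76, 0, 0, 0, 0, 0, -0.31, -0.76, 0, 0, 0, 0, 0, -0.31, -0.76, 0, 0, 0, 0, 0, -0.31, -0.76, 0, 0, 0, 0, 0, -0.31, -0.76, 0, 0, 0, 0, 0, -0.31, -0.76, 0, 0, 0, 0, 0, -0.31, -0.76, 0, 0, 0, 0, 0, 0, 0, 0, 0, 0, 0])

```text
time_s: 9.3
tcp_pos: [0.4386, 0.3663, 0.1842]
orientation: [179.9, 0.2, -9.4]
wrist_force: [0.7, -1.2, -2.9]
grip_width: 0.017
finger_force: 59.8
```

Emit:
apply_moves(increments=[0, 0, 0, 0.6, 0, 0, 0, 0, 0, 0, 0.6, 0, 0, 0, 0, 0, 0, 0.6, 0, 0, 0, 0, 0, 0, 0.6, 0, 0, 0, 0, 0, 0, 0.6, 0, 0, 0, 0, 0, 0, 0.6, 0, 0, 0, 0, 0, 0, 0.5, 0, 0, 0, 0, 0, 0, 0.3, 0, 0, 0, 0, 0, 0, 0.2, 0, 0, 0, 0, 0, 0, 0.2, 0, 0, 0, 0, 0, 0, 0.1, 0, 0, 0, 0, 0, 0, 0, 0, 0, 0])

```text
time_s: 10.5
tcp_pos: [0.4417, 0.3656, 0.0434]
orientation: [-180.0, -0.1, -9.5]
wrist_force: [-7.5, -4.3, 14.1]
grip_width: 0.0169
finger_force: 62.3
```

Contact; release, rise, and look from the wrist.

Emit:
apply_moves(increments=[1, 0, 0, -0.03, 0, 0, 0, 1, 0, 0, 0, 0, 0, 0, 1, 0, 0, 0, 0, 0, 0, 1, 0, 0, 0, 0, 0, 0, 1, 0, 0, 0, 0, 0, 0, 1, 0, 0, -0.3, 0, 0, 0, 1, 0, 0, -0.8, 0, 0, 0, 1, 0, 0, -0.8, 0, 0, 0, 1, 0, 0, -0.8, 0, 0, 0, 1, 0, 0, -0.8, 0, 0, 0, 1, 0, 0, -0.8, 0, 0, 0, 1, 0, 0, -0.8, 0, 0, 0, 1, 0, 0, -0.8, 0, 0, 0, 1, 0, 0, -0.8, 0, 0, 0, 1, 0, 0, 0, 0, 0, 0])

```text
time_s: 12.0
tcp_pos: [0.442, 0.3659, 0.2464]
orientation: [-179.7, -0.4, -9.5]
wrist_force: [0.1, -0.1, 0.8]
grip_width: 0.0851
finger_force: 0.0
```

Run:
```python
from h import *
st()
c=capture('top'); save(c,'top1'); P=cloud(c)
rect(near(P,.441,.367,.07,.04,.06),'cover handle on mat')
for d in finder.pinpoint('chip',c): 
    q=at_height(c,d['centre'],.05)[0]; print(round(d['p'],2),np.round(d['centre']),q.round(3))
I=cv2.imread('pics/top1.png')[140:260,170:320]; cv2.imwrite('pics/crop1.png',cv2.resize(I,None,fx=5,fy=5,interpolation=cv2.INTER_CUBIC))
# fence tops / lid
F=near(P,.54,-.06,.16,.056,.066); rect(F,'fences')
b=stg(-125,150); b=stg(-.125,.150,.085); print(b)
plan([(b[0],b[1],.2,81.7),(b[0],b[1],.083,81.7,1,.015)],1)
```

```text
{'time_s': 12.0, 'tcp_pos': [0.442, 0.366, 0.246], 'orientation': [-179.673, -0.365, -9.522], 'wrist_force': [0.064, -0.092, 0.759], 'grip_width': 0.085, 'finger_force': 0.0}
cover handle on mat 179 c 442.3 365.6 size 20.7 70.5 ang 79.7 z 0.0494
0.56 [257. 179.] [ 0.592 -0.045  0.05 ]
0.53 [232. 214.] [0.487 0.024 0.05 ]
0.4 [239. 202.] [0.525 0.004 0.05 ]
0.36 [237. 177.] [0.596 0.012 0.05 ]
0.35 [253. 205.] [ 0.515 -0.035  0.05 ]
fences 562 c 542.3 -35.5 size 258.9 162.4 ang 81.4 z 0.0598
[0.43746271 0.11347339 0.085     ]
# 18 rows -> [0.437 0.113 0.2  ] 81.7
 18x 1,0,0,0,0,0,-0.88
 10x 1,-0.75,0.1,0.13,0,0,0 ; last 1,-0.8,0.11,0.09,0,0,0
# 8 rows -> [0.437 0.113 0.083] 81.7
 7x 1,0,0,0.49,0,0,0 ; last 1,0,0,0.47,0,0,0
```

View pics/crop1.png

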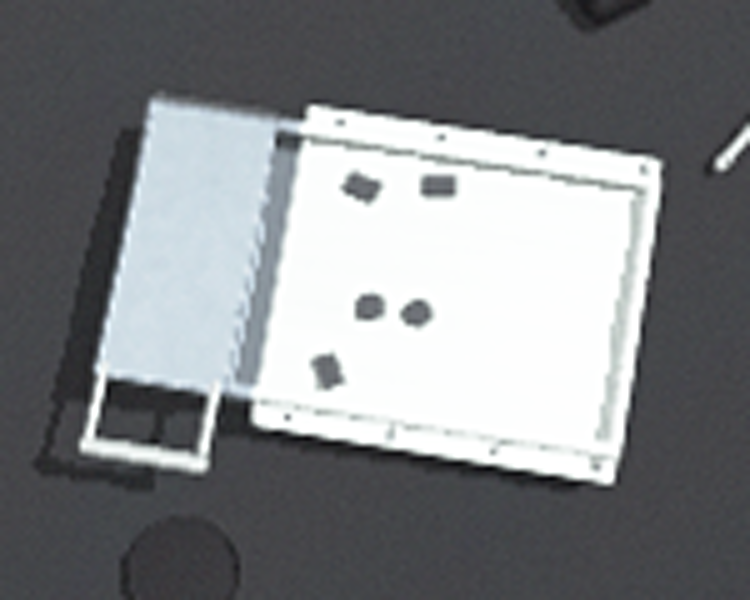

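The crop shows five chips on the plate's +y half, at crop pixels (362,187), (438,185), (370,307), (417,313) and (327,370). The lid is slightly ajar with its bar at (145,455). I'll half-close the gripper so the inner finger clears the panel edge.

Emit:
apply_moves(increments=[0.45, 0, 0, 0, 0, 0, -0.88, 0.45, 0, 0, 0, 0, 0, -0.88, 0.45, 0, 0, 0, 0, 0, -0.88, 0.45, 0, 0, 0, 0, 0, -0.88, 0.45, 0, 0, 0, 0, 0, -0.88, 0.45, 0, 0, 0, 0, 0, -0.88, 0.45, 0, 0, 0, 0, 0, -0.88, 0.45, 0, 0, 0, 0, 0, -0.88, 0.45, 0, 0, 0, 0, 0, -0.88, 0.45, 0, 0, 0, 0, 0, -0.88, 0.45, 0, 0, 0, 0, 0, -0.88, 0.45, 0, 0, 0, 0, 0, -0.88, 0.45, 0, 0, 0, 0, 0, -0.88, 0.45, 0, 0, 0, 0, 0, -0.88, 0.45, 0, 0, 0, 0, 0, -0.88, 0.45, 0, 0, 0, 0, 0, -0.88, 0.45, 0, 0, 0, 0, 0, -0.88, 0.45, 0, 0, 0, 0, 0, -0.88])

```text
time_s: 13.9
tcp_pos: [0.4394, 0.3641, 0.2387]
orientation: [-179.8, 0.1, 81.4]
wrist_force: [0.9, 0.1, -0.1]
grip_width: 0.0388
finger_force: 0.0
```

Emit:
apply_moves(increments=[0.45, -0.75, 0.1, 0.13, 0, 0, 0, 0.45, -0.75, 0.1, 0.13, 0, 0, 0, 0.45, -0.75, 0.1, 0.13, 0, 0, 0, 0.45, -0.75, 0.1, 0.13, 0, 0, 0, 0.45, -0.75, 0.1, 0.13, 0, 0, 0, 0.45, -0.75, 0.1, 0.13, 0, 0, 0, 0.45, -0.75, 0.1, 0.13, 0, 0, 0, 0.45, -0.75, 0.1, 0.13, 0, 0, 0, 0.45, -0.75, 0.1, 0.13, 0, 0, 0, 0.45, -0.75, 0.1, 0.13, 0, 0, 0, 0.45, -0.8, 0.1, 0.1, 0, 0, 0, 0.45, 0, 0, 0, 0, 0, 0, 0.45, 0, 0, 0, 0, 0, 0])

```text
time_s: 15.2
tcp_pos: [0.4342, 0.1135, 0.1977]
orientation: [-179.9, 0.0, 81.2]
wrist_force: [0.4, 0.4, 1.2]
grip_width: 0.0382
finger_force: 0.0
```

Run:
```python
from h import *
st(); c=capture('wrist'); save(c,'w1'); P=cloud(c)
for d in finder.pinpoint('lid_bar',c)[:2]: print(d['p'],d['centre'],at_height(c,d['centre'],.088).round(4))
B=near(P,.437,.113,.05,.076,.11); a=np.radians(-8.3); s=(B[:,:2]-stg(0,0)[:2])@np.array([[np.cos(a),-np.sin(a)],[np.sin(a),np.cos(a)]])
m=(abs(s[:,1]-.15)<.02)&(s[:,0]<-.105); print(m.sum(), 'stage x',np.percentile(s[m,0],[2,50,98]).round(4),'z',np.percentile(B[m,2],[5,50,95]).round(4))
m=(s[:,0]<-.118)&(s[:,0]>-.132); print('y range',np.percentile(s[m,1],[1,50,99]).round(4))
```

```text
{'time_s': 15.2, 'tcp_pos': [0.434, 0.113, 0.198], 'orientation': [-179.86, 0.004, 81.165], 'wrist_force': [0.423, 0.363, 1.24], 'grip_width': 0.038, 'finger_force': 0.0}
0.74 [259.0, 189.8] [[0.4366 0.1141 0.088 ]]
743 stage x [-0.1304 -0.1254 -0.1209] z [0.0856 0.0884 0.09  ]
y range [0.1133 0.1505 0.1834]
```

View pics/w1.png

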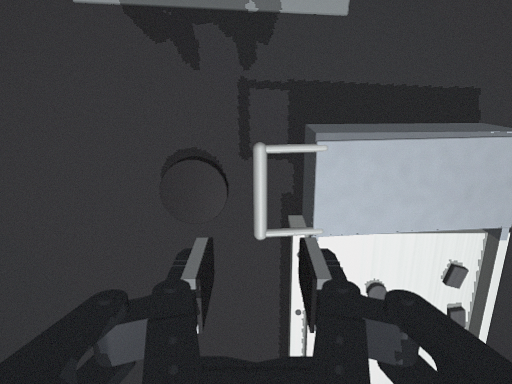

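The wrist view shows the bar at (260,190), centred between the fingers in y and about 2.5 mm to +x. The chip tray and plate are at the right.

Emit:
apply_moves(increments=[0.45, 0, 0.08, 0.43, 0, 0, 0, 0.45, 0, 0, 0.43, 0, 0, 0, 0.45, 0, 0, 0.43, 0, 0, 0, 0.45, 0, 0, 0.43, 0, 0, 0, 0.45, 0, 0, 0.43, 0, 0, 0, 0.45, 0, 0, 0.43, 0, 0, 0, 0.45, 0, 0, 0.43, 0, 0, 0, 0.45, 0, 0, 0.43, 0, 0, 0, 0.45, 0, 0, 0.4, 0, 0, 0, 0.45, 0, 0, 0, 0, 0, 0, 0, 0, 0, 0, 0, 0, 0, 0, 0, 0, 0, 0, 0, 0, 0, 0, 0, 0, 0, 0, 0, 0, 0, 0, 0, 0, 0, 0, 0, 0, 0, 0, 0, 0, 0, 0, 0, 0, 0, 0])

```text
invalid input at $.increments: expected a multiple of 7 numbers
```

```bash
cat > lid.py <<'E'
from h import *
import sys
st()
o=r.get_obs(); p=np.array(o['tcp_pos']); R=Ro.from_euler('xyz',o['orientation'],degrees=True)
h=stg(.081,.150,.062); a=np.radians(ST[2]); ex=np.array([np.cos(a),np.sin(a),0])
v=p+[0,0,.002]-h; th=np.arctan2(v[2],-(v@ex)); rad=np.hypot(v[2],v@ex); print('angle',th,'rad',rad)
t1=float(sys.argv[1]); n=int(sys.argv[2]); tot=0
ts=th+(t1-th)*np.arange(n+1)/n; off=p-(h+rad*(-np.cos(th)*ex+np.sin(th)*np.array([0,0,1])))
q=[h+off+rad*(-np.cos(t)*ex+np.sin(t)*np.array([0,0,1])) for t in ts]
print(np.array([R.inv().apply(q[i+1]-q[i])/.03 for i in range(n)]).round(2).tolist()); print(q[-1].round(4))
E
python3 lid.py 1.73 38
```

```text
{'time_s': 15.3, 'tcp_pos': [0.435, 0.114, 0.198], 'orientation': [-179.933, -0.007, 81.267], 'wrist_force': [0.584, 0.162, 0.458], 'grip_width': 0.038, 'finger_force': 0.0}
angle 0.5853661079976786 rad 0.25064033368372607
[[0.0, 0.14, -0.21], [0.0, 0.15, -0.2], [0.0, 0.15, -0.2], [0.0, 0.16, -0.19], [0.0, 0.17, -0.19], [0.0, 0.17, -0.18], [0.0, 0.18, -0.18], [0.0, 0.18, -0.17], [0.0, 0.19, -0.17], [0.0, 0.19, -0.16], [0.0, 0.2, -0.16], [0.0, 0.2, -0.15], [0.0, 0.21, -0.14], [0.0, 0.21, -0.14], [0.0, 0.21, -0.13], [0.0, 0.22, -0.12], [0.0, 0.22, -0.12], [0.0, 0.23, -0.11], [0.0, 0.23, -0.1], [0.0, 0.23, -0.1], [0.0, 0.23, -0.09], [0.0, 0.24, -0.08], [0.0, 0.24, -0.08], [0.0, 0.24, -0.07], [0.0, 0.24, -0.06], [0.0, 0.25, -0.05], [0.0, 0.25, -0.05], [0.0, 0.25, -0.04], [0.0, 0.25, -0.03], [0.0, 0.25, -0.02], [0.0, 0.25, -0.02], [0.0, 0.25, -0.01], [0.0, 0.25, -0.0], [0.0, 0.25, 0.01], [0.0, 0.25, 0.01], [0.0, 0.25, 0.02], [0.0, 0.25, 0.03], [0.0, 0.25, 0.04]]
[0.6807 0.0783 0.3075]
```

Emit:
apply_moves(increments=[0.45, 0, 0.07, 0.43, 0, 0, 0, 0.45, 0, 0, 0.43, 0, 0, 0, 0.45, 0, 0, 0.43, 0, 0, 0, 0.45, 0, 0, 0.43, 0, 0, 0, 0.45, 0, 0, 0.43, 0, 0, 0, 0.45, 0, 0, 0.43, 0, 0, 0, 0.45, 0, 0, 0.43, 0, 0, 0, 0.45, 0, 0, 0.43, 0, 0, 0, 0.45, 0, 0, 0.4, 0, 0, 0, 0.45, 0, 0, 0, 0, 0, 0, 0, 0, 0, 0, 0, 0, 0, 0, 0, 0, 0, 0, 0, 0, 0, 0, 0, 0, 0, 0, 0, 0, 0, 0, 0, 0, 0, 0, 0, 0, 0, 0, 0, 0, 0, 0, 0])

```text
invalid input at $.increments: expected a multiple of 7 numbers
```

```bash
python3 lid.py 1.74 38
```

```text
{'time_s': 15.3, 'tcp_pos': [0.435, 0.114, 0.198], 'orientation': [-179.933, -0.007, 81.267], 'wrist_force': [0.584, 0.162, 0.458], 'grip_width': 0.038, 'finger_force': 0.0}
angle 0.5853661079976786 rad 0.25064033368372607
[[0.0, 0.14, -0.21], [0.0, 0.15, -0.21], [0.0, 0.16, -0.2], [0.0, 0.16, -0.2], [0.0, 0.17, -0.19], [0.0, 0.17, -0.19], [0.0, 0.18, -0.18], [0.0, 0.18, -0.17], [0.0, 0.19, -0.17], [0.0, 0.19, -0.16], [0.0, 0.2, -0.16], [0.0, 0.2, -0.15], [0.0, 0.21, -0.14], [0.0, 0.21, -0.14], [0.0, 0.22, -0.13], [0.0, 0.22, -0.13], [0.0, 0.22, -0.12], [0.0, 0.23, -0.11], [0.0, 0.23, -0.1], [0.0, 0.23, -0.1], [0.0, 0.24, -0.09], [0.0, 0.24, -0.08], [0.0, 0.24, -0.08], [0.0, 0.24, -0.07], [0.0, 0.25, -0.06], [0.0, 0.25, -0.05], [0.0, 0.25, -0.05], [0.0, 0.25, -0.04], [0.0, 0.25, -0.03], [0.0, 0.25, -0.02], [0.0, 0.25, -0.02], [0.0, 0.25, -0.01], [0.0, 0.25, 0.0], [0.0, 0.25, 0.01], [0.0, 0.25, 0.02], [0.0, 0.25, 0.02], [0.0, 0.25, 0.03], [0.0, 0.25, 0.04]]
[0.6831 0.0779 0.3071]
```

Emit:
apply_moves(increments=[0.45, 0, 0.07, 0.43, 0, 0, 0, 0.45, 0, 0, 0.43, 0, 0, 0, 0.45, 0, 0, 0.43, 0, 0, 0, 0.45, 0, 0, 0.43, 0, 0, 0, 0.45, 0, 0, 0.43, 0, 0, 0, 0.45, 0, 0, 0.43, 0, 0, 0, 0.45, 0, 0, 0.43, 0, 0, 0, 0.45, 0, 0, 0.43, 0, 0, 0, 0.45, 0, 0, 0.4, 0, 0, 0])

```text
time_s: 16.2
tcp_pos: [0.4369, 0.1132, 0.0827]
orientation: [-180.0, 0.0, 81.2]
wrist_force: [0.3, -0.7, 0.3]
grip_width: 0.0382
finger_force: 0.0
```

Emit:
apply_moves(increments=[0, 0, 0, 0, 0, 0, 0, 0, 0, 0, 0, 0, 0, 0, 0, 0, 0, 0, 0, 0, 0, 0, 0, 0, 0, 0, 0, 0, 0, 0, 0, 0, 0, 0, 0])

```text
time_s: 16.7
tcp_pos: [0.4368, 0.1133, 0.084]
orientation: [-180.0, 0.0, 81.2]
wrist_force: [-1.8, -0.1, -0.7]
grip_width: 0.0079
finger_force: 58.5
```

```bash
python3 lid.py 1.74 38
```

```text
{'time_s': 16.7, 'tcp_pos': [0.437, 0.113, 0.084], 'orientation': [-179.975, 0.003, 81.238], 'wrist_force': [-1.842, -0.114, -0.663], 'grip_width': 0.008, 'finger_force': 58.458}
angle 0.11553265577780836 rad 0.2080387765132046
[[0.0, 0.04, -0.29], [0.0, 0.05, -0.29], [0.0, 0.07, -0.29], [0.0, 0.08, -0.29], [0.0, 0.09, -0.28], [0.0, 0.1, -0.28], [0.0, 0.11, -0.27], [0.0, 0.13, -0.27], [0.0, 0.14, -0.26], [0.0, 0.15, -0.26], [0.0, 0.16, -0.25], [0.0, 0.17, -0.24], [0.0, 0.18, -0.24], [0.0, 0.19, -0.23], [0.0, 0.2, -0.22], [0.0, 0.21, -0.21], [0.0, 0.22, -0.2], [0.0, 0.23, -0.19], [0.0, 0.23, -0.18], [0.0, 0.24, -0.17], [0.0, 0.25, -0.16], [0.0, 0.25, -0.15], [0.0, 0.26, -0.14], [0.0, 0.27, -0.13], [0.0, 0.27, -0.12], [0.0, 0.28, -0.11], [0.0, 0.28, -0.09], [0.0, 0.28, -0.08], [0.0, 0.29, -0.07], [0.0, 0.29, -0.06], [0.0, 0.29, -0.04], [0.0, 0.29, -0.03], [0.0, 0.3, -0.02], [0.0, 0.3, -0.01], [0.0, 0.3, 0.01], [0.0, 0.3, 0.02], [0.0, 0.29, 0.03], [0.0, 0.29, 0.04]]
[0.6759 0.0784 0.2651]
```

Emit:
apply_moves(increments=[0, 0, 0.04, -0.29, 0, 0, 0, 0, 0, 0.05, -0.29, 0, 0, 0, 0, 0, 0.07, -0.29, 0, 0, 0, 0, 0, 0.08, -0.29, 0, 0, 0, 0, 0, 0.09, -0.28, 0, 0, 0, 0, 0, 0.1, -0.28, 0, 0, 0, 0, 0, 0.11, -0.27, 0, 0, 0, 0, 0, 0.13, -0.27, 0, 0, 0, 0, 0, 0.14, -0.26, 0, 0, 0, 0, 0, 0.15, -0.26, 0, 0, 0, 0, 0, 0.16, -0.25, 0, 0, 0, 0, 0, 0.17, -0.24, 0, 0, 0, 0, 0, 0.18, -0.24, 0, 0, 0, 0, 0, 0.19, -0.23, 0, 0, 0, 0, 0, 0.2, -0.22, 0, 0, 0, 0, 0, 0.21, -0.21, 0, 0, 0, 0, 0, 0.22, -0.2, 0, 0, 0, 0, 0, 0.23, -0.19, 0, 0, 0])

```text
time_s: 18.5
tcp_pos: [0.5112, 0.1023, 0.2239]
orientation: [-179.9, -0.0, 81.3]
wrist_force: [-11.9, 1.1, 9.9]
grip_width: 0.0077
finger_force: 58.6
```

```bash
python3 lid.py 1.74 20
```

```text
{'time_s': 18.5, 'tcp_pos': [0.511, 0.102, 0.224], 'orientation': [-179.856, -0.036, 81.262], 'wrist_force': [-11.939, 1.134, 9.878], 'grip_width': 0.008, 'finger_force': 58.624}
angle 0.8951534399217895 rad 0.2100837704795028
[[0.0, 0.23, -0.18], [0.0, 0.24, -0.17], [0.0, 0.25, -0.16], [0.0, 0.26, -0.15], [0.0, 0.26, -0.14], [0.0, 0.27, -0.13], [0.0, 0.27, -0.12], [0.0, 0.28, -0.1], [0.0, 0.28, -0.09], [0.0, 0.28, -0.08], [0.0, 0.29, -0.07], [0.0, 0.29, -0.06], [0.0, 0.29, -0.04], [0.0, 0.29, -0.03], [0.0, 0.3, -0.02], [0.0, 0.3, -0.01], [0.0, 0.3, 0.01], [0.0, 0.3, 0.02], [0.0, 0.29, 0.03], [0.0, 0.29, 0.04]]
[0.6762 0.0782 0.2671]
```

Emit:
apply_moves(increments=[0, 0, 0.23, -0.16, 0, 0, 0, 0, 0, 0.24, -0.15, 0, 0, 0, 0, 0, 0.25, -0.14, 0, 0, 0, 0, 0, 0.26, -0.14, 0, 0, 0, 0, 0, 0.26, -0.13, 0, 0, 0, 0, 0, 0.27, -0.12, 0, 0, 0, 0, 0, 0.27, -0.12, 0, 0, 0, 0, 0, 0.28, -0.1, 0, 0, 0, 0, 0, 0.28, -0.09, 0, 0, 0, 0, 0, 0.28, -0.08, 0, 0, 0, 0, 0, 0.29, -0.07, 0, 0, 0, 0, 0, 0.29, -0.06, 0, 0, 0, 0, 0, 0.29, -0.04, 0, 0, 0, 0, 0, 0.29, -0.03, 0, 0, 0, 0, 0, 0.3, -0.02, 0, 0, 0, 0, 0, 0.3, -0.01, 0, 0, 0, 0, 0, 0.3, 0.01, 0, 0, 0, 0, 0, 0.3, 0.02, 0, 0, 0, 0, 0, 0.29, 0.03, 0, 0, 0, 0, 0, 0.29, 0.04, 0, 0, 0])

```text
time_s: 20.5
tcp_pos: [0.6777, 0.0774, 0.263]
orientation: [179.9, -0.2, 81.3]
wrist_force: [-8.4, 6.8, 8.6]
grip_width: 0.0076
finger_force: 64.5
```

```bash
python3 lid.py 1.75 2
```

```text
{'time_s': 20.5, 'tcp_pos': [0.678, 0.077, 0.263], 'orientation': [179.919, -0.152, 81.278], 'wrist_force': [-8.431, 6.814, 8.554], 'grip_width': 0.008, 'finger_force': 64.458}
angle 1.7505937464509511 rad 0.20630928318987074
[[-0.0, -0.0, -0.0], [-0.0, -0.0, -0.0]]
[0.6776 0.0775 0.263 ]
```

Emit:
apply_moves(increments=[0.45, 0, 0, 0, 0, 0, 0, 0.45, 0, 0, 0, 0, 0, 0, 0.45, 0, 0, 0, 0, 0, 0, 0.45, 0, 0, -0.3, 0, 0, 0, 0.45, 0, 0, -0.6, 0, 0, 0, 0.45, 0, 0, -0.7, 0, 0, 0, 0.45, 0, 0, -0.7, 0, 0, 0])

```text
time_s: 21.2
tcp_pos: [0.6768, 0.0762, 0.3333]
orientation: [179.9, -0.0, 81.2]
wrist_force: [-0.0, 0.5, 1.7]
grip_width: 0.0386
finger_force: 0.0
```

Run:
```python
from h import *
plan([(.66,.02,.33,-14),(.47,-.377,.2,-14)],1,.028)
c=capture('top'); P=cloud(c); L=near(P,.66,.08,.09,.1,.3); print(len(L),L.max(0),L.min(0)); rect(L,'lid')
h=stg(.081,.150,.062); a=np.radians(-8.3); ex=np.array([np.cos(a),np.sin(a),0]); 
x=(L-h)@ex; print('lid angle', np.pi/2+np.arctan2(np.median(x/ (L[:,2]-.062)),1))
```

```text
# 19 rows -> [0.66 0.02 0.33] -14
 19x 1,0,0,0,0,0,0.87
 2x 1,-0.03,0.65,0.04,0,0,0 ; last 1,-0.03,0.65,0.03,0,0,0
# 17 rows -> [ 0.47  -0.377  0.2  ] -14
 16x 1,-0.17,0.85,0.25,0,0,0 ; last 1,-0.22,0.78,0.33,0,0,0
546 [0.68136203 0.11615708 0.26927772] [0.64203146 0.0412928  0.1000867 ]
lid 546 c 663.7 77.7 size 73.8 36.9 ang 82.6 z 0.1704
lid angle 1.7379031724675666
```

Lid is open at about 1.74 rad. Next, the scraper.

Emit:
apply_moves(increments=[1, 0, 0, 0, 0, 0, 0.87, 1, 0, 0, 0, 0, 0, 0.87, 1, 0, 0, 0, 0, 0, 0.87, 1, 0, 0, 0, 0, 0, 0.87, 1, 0, 0, 0, 0, 0, 0.87, 1, 0, 0, 0, 0, 0, 0.87, 1, 0, 0, 0, 0, 0, 0.87, 1, 0, 0, 0, 0, 0, 0.87, 1, 0, 0, 0, 0, 0, 0.87, 1, 0, 0, 0, 0, 0, 0.87, 1, 0, 0, 0, 0, 0, 0.87, 1, 0, 0, 0, 0, 0, 0.87, 1, 0, 0, 0, 0, 0, 0.87, 1, 0, 0, 0, 0, 0, 0.87, 1, 0, 0, 0, 0, 0, 0.87, 1, 0, 0, 0, 0, 0, 0.87, 1, 0, 0, 0, 0, 0, 0.87, 1, 0, 0, 0, 0, 0, 0.87, 1, 0, 0, 0, 0, 0, 0.87])

```text
time_s: 23.15
tcp_pos: [0.6768, 0.0763, 0.3317]
orientation: [-180.0, -0.1, -13.7]
wrist_force: [0.4, -0.6, -0.4]
grip_width: 0.0855
finger_force: 0.0
```

Emit:
apply_moves(increments=[1, -0.03, 0.65, 0.04, 0, 0, 0, 1, -0.03, 0.65, 0.04, 0, 0, 0, 1, -0.17, 0.85, 0.25, 0, 0, 0, 1, -0.17, 0.85, 0.25, 0, 0, 0, 1, -0.17, 0.85, 0.25, 0, 0, 0, 1, -0.17, 0.85, 0.25, 0, 0, 0, 1, -0.17, 0.85, 0.25, 0, 0, 0, 1, -0.17, 0.85, 0.25, 0, 0, 0, 1, -0.17, 0.85, 0.25, 0, 0, 0, 1, -0.17, 0.85, 0.25, 0, 0, 0, 1, -0.17, 0.85, 0.25, 0, 0, 0, 1, -0.17, 0.85, 0.25, 0, 0, 0, 1, -0.17, 0.85, 0.25, 0, 0, 0, 1, -0.17, 0.85, 0.25, 0, 0, 0, 1, -0.17, 0.85, 0.25, 0, 0, 0, 1, -0.17, 0.85, 0.25, 0, 0, 0, 1, -0.17, 0.85, 0.25, 0, 0, 0, 1, -0.17, 0.85, 0.25, 0, 0, 0, 1, -0.2, 0.9, 0.3, 0, 0, 0, 1, -0.03, 0.5, 0, 0, 0, 0])

```text
time_s: 25.15
tcp_pos: [0.4721, -0.38, 0.1979]
orientation: [-180.0, 0.1, -13.6]
wrist_force: [0.3, 0.1, -0.8]
grip_width: 0.0854
finger_force: 0.0
```

Run:
```python
from h import *
st(); c=capture('wrist'); save(c,'w2'); P=cloud(c)
rect(near(P,.47,-.377,.06,.068,.09),'handle'); rect(near(P,.47,-.377,.07,.022,.034),'foot');rect(near(P,.47,-.377,.1,.008,.034),'rest+foot')
plan([(.47,-.377,.2,-14),(.47,-.377,.057,-14,1,.015)],1)
c=capture('scene'); P=cloud(c); print([ (round(d['p'],2),at_height(c,d['centre'],.05)[0].round(3)) for d in finder.pinpoint('chip',c)])
```

```text
{'time_s': 25.15, 'tcp_pos': [0.472, -0.38, 0.198], 'orientation': [-179.967, 0.131, -13.595], 'wrist_force': [0.311, 0.09, -0.825], 'grip_width': 0.085, 'finger_force': 0.0}
handle 1746 c 468.9 -378.9 size 20.0 50.0 ang 74.3 z 0.0788
foot 2083 c 468.6 -378.7 size 36.1 90.1 ang 74.4 z 0.0289
rest+foot 3978 c 471.6 -380.2 size 66.3 120.0 ang 76.0 z 0.0276
# 1 rows -> [ 0.47  -0.377  0.2  ] -14
 0x 1,-0.11,-0.13,-0.04,0,0,0 ; last 1,-0.11,-0.13,-0.04,0,0,0
# 10 rows -> [ 0.47  -0.377  0.057] -14
 9x 1,0,0,0.48,0,0,0 ; last 1,0,0,0.45,0,0,0
[(0.54, array([ 0.53 , -0.009,  0.05 ])), (0.5, array([ 0.574, -0.026,  0.05 ])), (0.47, array([ 0.604, -0.061,  0.05 ])), (0.46, array([ 0.593, -0.002,  0.05 ])), (0.36, array([0.493, 0.003, 0.05 ]))]
```

Emit:
apply_moves(increments=[1, -0.12, 0, 0, 0, 0, 0.37, 1, 0, 0, 0.48, 0, 0, 0, 1, 0, 0, 0.48, 0, 0, 0, 1, 0, 0, 0.48, 0, 0, 0, 1, 0, 0, 0.48, 0, 0, 0, 1, 0, 0, 0.48, 0, 0, 0, 1, 0, 0, 0.48, 0, 0, 0, 1, 0, 0, 0.48, 0, 0, 0, 1, 0, 0, 0.48, 0, 0, 0, 1, 0, 0, 0.48, 0, 0, 0, 1, 0, 0, 0.48, 0, 0, 0, 1, 0, 0, 0, 0, 0, 0])

```text
time_s: 26.5
tcp_pos: [0.47, -0.376, 0.052]
orientation: [-179.9, 0.2, -15.6]
wrist_force: [0.3, 0.8, -1.0]
grip_width: 0.0852
finger_force: 0.0
```

Emit:
apply_moves(increments=[0, 0, 0, 0, 0, 0, 0, 0, 0, 0, 0, 0, 0, 0, 0, 0, 0, 0, 0, 0, 0, 0, 0, 0, 0, 0, 0, 0, 0, 0, 0, 0, 0, 0, 0, 0, 0, 0, 0, 0, 0, 0])

```text
time_s: 27.1
tcp_pos: [0.4716, -0.3777, 0.0558]
orientation: [180.0, -0.1, -15.6]
wrist_force: [0.2, 0.0, 2.6]
grip_width: 0.0195
finger_force: 61.1
```

Emit:
apply_moves(increments=[0, 0, 0, -0.3, 0, 0, 0, 0, 0, 0, -0.6, 0, 0, 0, 0, 0, 0, -0.8, 0, 0, 0, 0, 0, 0, -0.8, 0, 0, 0, 0, 0, 0, -0.8, 0, 0, 0, 0, 0, 0, -0.8, 0, 0, 0, 0, 0, 0, 0, 0, 0, 0])

```text
time_s: 27.8
tcp_pos: [0.4729, -0.3788, 0.1827]
orientation: [179.8, -0.4, -15.6]
wrist_force: [0.4, -0.3, -2.1]
grip_width: 0.0194
finger_force: 60.7
```

Run:
```python
from h import *
st()
c=capture('top'); save(c,'top2'); P=cloud(c)
# refine stage from plate fences: depth pts z~.06
F=near(P,.54,-.06,.16,.056,.066); rect(F,'fences'); rect(near(P,.54,-.06,.16,.035,.066),'stage all')
h=c['image'].astype(int); 
g=h.sum(2); R_,t=RT(c)
for cc,n in [(c,'top'),(capture('scene'),'scene')]:
    im=cc['image'].astype(int).sum(2); v,u=np.mgrid[:384,:512]; q=at_height(cc,np.c_[u.ravel(),v.ravel()],.050)
    a=np.radians(ST[2]); s=(q[:,:2]-ST[:2])@np.array([[np.cos(a),-np.sin(a)],[np.sin(a),np.cos(a)]])
    m=((abs(s[:,0])<.07)&(s[:,1]>-.098)&(s[:,1]<.095)).reshape(384,512)&(im<500)
    k,l,stt,ce=cv2.connectedComponentsWithStats(m.astype(np.uint8))
    for i in range(1,k):
        if stt[i,4]>8:
            w=at_height(cc,ce[i],.050)[0][:2]-ST[:2]; print(n,'chip stage',(np.array([[np.cos(a),np.sin(a)],[-np.sin(a),np.cos(a)]])@w).round(3),stt[i,4])
```

```text
{'time_s': 27.8, 'tcp_pos': [0.473, -0.379, 0.183], 'orientation': [179.781, -0.38, -15.588], 'wrist_force': [0.421, -0.332, -2.098], 'grip_width': 0.019, 'finger_force': 60.719}
fences 475 c 541.1 -42.5 size 245.3 161.9 ang 81.6 z 0.0592
stage all 4734 c 540.3 -40.8 size 248.6 187.7 ang 81.6 z 0.0446
top chip stage [0.049 0.059] 30
top chip stage [0.057 0.015] 27
top chip stage [0.016 0.04 ] 25
top chip stage [-0.02   0.043] 26
top chip stage [-0.059  0.06 ] 28
scene chip stage [-0.059  0.059] 32
scene chip stage [-0.02   0.042] 32
scene chip stage [0.016 0.038] 31
scene chip stage [0.049 0.058] 40
scene chip stage [-0.064 -0.088] 14
scene chip stage [0.054 0.015] 33
```

```bash
cat >> h.py <<'E'
def tostg(p):
    a=np.radians(ST[2]); w=np.array(p[:2])-ST[:2]; return np.array([np.cos(a)*w[0]+np.sin(a)*w[1],-np.sin(a)*w[0]+np.cos(a)*w[1]])
def T(x,y,z,*k): return (*stg(x,y,z),-8.3,*k)
E
python3 - <<'E'
from h import *
plan([T(-.024,-.05,.17),T(-.024,-.05,.102,0,.02)],0,.028)
E
```

```text
# 11 rows -> [ 0.509 -0.099  0.17 ] -8.3
 2x 0,0,0,0,0,0,-0.64
 9x 0,-0.01,-0.94,0.03,0,0,0 ; last 0,-0.02,-0.89,-0.01,0,0,0
# 4 rows -> [ 0.509 -0.099  0.102] -8.3
 3x 0,0,0,0.57,0,0,0 ; last 0,0,0,0.56,0,0,0
```

Emit:
apply_moves(increments=[0, 0, 0, 0, 0, 0, -0.64, 0, 0, 0, 0, 0, 0, -0.64, 0, -0.01, -0.94, 0.03, 0, 0, 0, 0, -0.01, -0.94, 0.03, 0, 0, 0, 0, -0.01, -0.94, 0.03, 0, 0, 0, 0, -0.01, -0.94, 0.03, 0, 0, 0, 0, -0.01, -0.94, 0.03, 0, 0, 0, 0, -0.01, -0.94, 0.03, 0, 0, 0, 0, -0.01, -0.94, 0.03, 0, 0, 0, 0, -0.01, -0.94, 0.03, 0, 0, 0, 0, -0.01, -0.94, 0.03, 0, 0, 0, 0, -0.02, -0.89, 0, 0, 0, 0, 0, 0, 0, 0.57, 0, 0, 0, 0, 0, 0, 0.57, 0, 0, 0, 0, 0, 0, 0.57, 0, 0, 0, 0, 0, 0, 0.3, 0, 0, 0, 0, 0, 0, 0, 0, 0, 0])

```text
time_s: 29.6
tcp_pos: [0.5061, -0.0985, 0.1064]
orientation: [-179.9, 0.4, -8.3]
wrist_force: [-0.3, -0.4, -1.6]
grip_width: 0.0193
finger_force: 60.6
```

Run:
```python
from h import *
st(); print(tostg(r.get_obs()['tcp_pos']))
c=capture('wrist'); save(c,'w3'); P=cloud(c)
for n in ['top','scene']:
    cc=capture(n); Q=cloud(cc); 
    o=r.get_obs()['tcp_pos']; F=near(Q,o[0],o[1],.08,.068,.09); 
    for h in [(.062,.088)]: rect(near(Q,o[0],o[1],.075,*h),n+' foot?')
    print('plate z',np.median(near(Q,*stg(.05,-.05)[:2],.015,.03,.06)[:,2]))
```

```text
{'time_s': 29.6, 'tcp_pos': [0.506, -0.099, 0.106], 'orientation': [-179.93, 0.357, -8.266], 'wrist_force': [-0.331, -0.367, -1.595], 'grip_width': 0.019, 'finger_force': 60.556}
[-0.02645266 -0.04985001]
top foot? 126 c 473.8 -77.0 size 69.8 38.3 ang 80.4 z 0.0796
plate z nan
scene foot? 351 c 498.5 -119.8 size 75.0 103.3 ang 85.1 z 0.0801
plate z 0.045710195839870495
  return _methods._mean(a, axis=axis, dtype=dtype,
  ret = ret.dtype.type(ret / rcount)
```

View pics/w3.png

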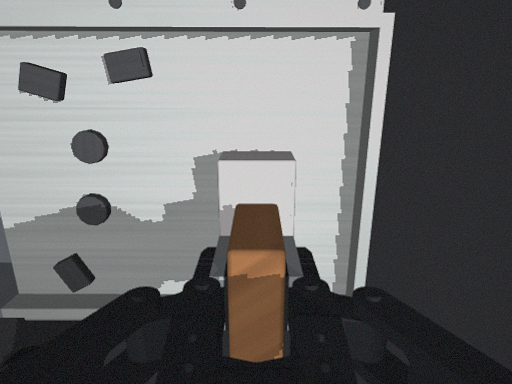

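The wrist view shows the scraper held square, with its foot at (257,200) and all five chips to its left (+y). I lower it to the plate.

Emit:
apply_moves(increments=[0, 0, 0, 0.1, 0, 0, 0, 0, 0, 0, 0.1, 0, 0, 0, 0, 0, 0, 0.08, 0, 0, 0, 0, 0, 0, 0, 0, 0, 0, 0, 0, 0, 0, 0, 0, 0])

```text
time_s: 30.25
tcp_pos: [0.5083, -0.0992, 0.1012]
orientation: [-180.0, 0.0, -8.3]
wrist_force: [0.4, 0.1, -2.2]
grip_width: 0.0194
finger_force: 60.6
```

Emit:
apply_moves(increments=[0, 0, 0, 0.08, 0, 0, 0, 0, 0, 0, 0.05, 0, 0, 0, 0, 0, 0, 0.04, 0, 0, 0, 0, 0, 0, 0, 0, 0, 0, 0, 0, 0, 0, 0, 0, 0])

```text
time_s: 30.75
tcp_pos: [0.5086, -0.0993, 0.0968]
orientation: [180.0, -0.0, -8.3]
wrist_force: [-3.3, -0.3, 3.2]
grip_width: 0.0195
finger_force: 61.2
```

Emit:
apply_moves(increments=[0, 0, -0.31, 0, 0, 0, 0, 0, 0, -0.31, 0, 0, 0, 0, 0, 0, -0.31, 0, 0, 0, 0, 0, 0, -0.31, 0, 0, 0, 0, 0, 0, -0.31, 0, 0, 0, 0, 0, 0, -0.31, 0, 0, 0, 0, 0, 0, -0.31, 0, 0, 0, 0, 0, 0, -0.31, 0, 0, 0, 0, 0, 0, -0.31, 0, 0, 0, 0, 0, 0, -0.31, 0, 0, 0, 0, 0, 0, -0.31, 0, 0, 0, 0, 0, 0, -0.31, 0, 0, 0, 0, 0, 0, -0.31, 0, 0, 0, 0, 0, 0, -0.31, 0, 0, 0, 0, 0, 0, -0.31, 0, 0, 0, 0, 0, 0, -0.22, 0, 0, 0, 0, 0, 0, 0, 0, 0, 0, 0])

```text
time_s: 32.45
tcp_pos: [0.5298, 0.0468, 0.0967]
orientation: [-179.9, -0.0, -8.2]
wrist_force: [-1.0, -0.9, 5.6]
grip_width: 0.0192
finger_force: 61.7
```

Run:
```python
from h import *
st(); print(tostg(r.get_obs()['tcp_pos']))
c=capture('wrist'); save(c,'w4')
```

```text
{'time_s': 32.45, 'tcp_pos': [0.53, 0.047, 0.097], 'orientation': [-179.937, -0.049, -8.208], 'wrist_force': [-0.996, -0.876, 5.607], 'grip_width': 0.019, 'finger_force': 61.698}
[-0.02401518  0.09736743]
```

View pics/w4.png

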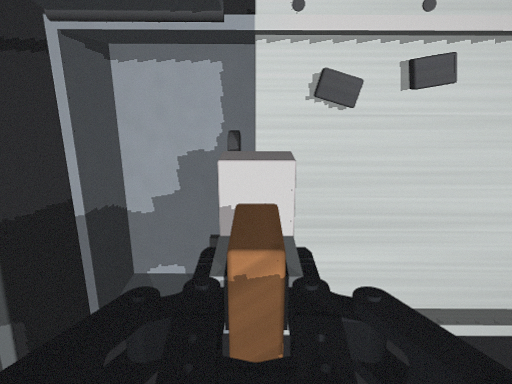

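Two rectangular chips remain at (340,88) and (433,70). A slug shows at (234,140), just over the edge. Next is the +x lane.

Emit:
apply_moves(increments=[0, 0, 0, -0.4, 0, 0, 0, 0, 0, 0, -0.5, 0, 0, 0, 0, 0.2, 0.57, 0, 0, 0, 0, 0, 0.21, 0.57, 0, 0, 0, 0, 0, 0.21, 0.57, 0, 0, 0, 0, 0, 0.21, 0.57, 0, 0, 0, 0, 0, 0.21, 0.57, 0, 0, 0, 0, 0, 0.21, 0.57, 0, 0, 0, 0, 0, 0.21, 0.57, 0, 0, 0, 0, 0, 0.21, 0.57, 0, 0, 0, 0, 0, 0, 0, 0.3, 0, 0, 0, 0, 0, 0, 0.3, 0, 0, 0, 0, 0, 0, 0.2, 0, 0, 0, 0, 0, 0, 0.08, 0, 0, 0, 0, 0, 0, 0, 0, 0, 0, 0, 0, 0, 0, 0, 0, 0])

```text
time_s: 34.1
tcp_pos: [0.5591, -0.0967, 0.0967]
orientation: [-180.0, 0.0, -8.2]
wrist_force: [-1.3, 0.3, 0.9]
grip_width: 0.0195
finger_force: 61.1
```

```bash
python3 -c "
from h import *
st(); print(tostg(r.get_obs()['tcp_pos']))"
```

```text
{'time_s': 34.1, 'tcp_pos': [0.559, -0.097, 0.097], 'orientation': [-179.989, 0.032, -8.216], 'wrist_force': [-1.259, 0.292, 0.936], 'grip_width': 0.019, 'finger_force': 61.062}
[ 0.0256944  -0.04036723]
```

Emit:
apply_moves(increments=[0, 0, 0, 0.02, 0, 0, 0, 0, 0, -0.31, 0, 0, 0, 0, 0, 0, -0.31, 0, 0, 0, 0, 0, 0, -0.31, 0, 0, 0, 0, 0, 0, -0.31, 0, 0, 0, 0, 0, 0, -0.31, 0, 0, 0, 0, 0, 0, -0.31, 0, 0, 0, 0, 0, 0, -0.31, 0, 0, 0, 0, 0, 0, -0.31, 0, 0, 0, 0, 0, 0, -0.31, 0, 0, 0, 0, 0, 0, -0.31, 0, 0, 0, 0, 0, 0, -0.31, 0, 0, 0, 0, 0, 0, -0.31, 0, 0, 0, 0, 0, 0, -0.31, 0, 0, 0, 0, 0, 0, -0.31, 0, 0, 0, 0, 0, 0, -0.3, 0, 0, 0, 0, 0, 0, 0, 0, 0, 0, 0])

```text
time_s: 35.8
tcp_pos: [0.5797, 0.0422, 0.0967]
orientation: [-179.9, -0.0, -8.2]
wrist_force: [-0.2, 0.8, 5.5]
grip_width: 0.0196
finger_force: 61.8
```

Emit:
apply_moves(increments=[0, 0, 0, -0.4, 0, 0, 0, 0, 0, 0, -0.6, 0, 0, 0, 0, 0, 0.6, -0.6, 0, 0, 0, 0, 0, 0.8, -0.6, 0, 0, 0, 0, 0, 0.8, -0.6, 0, 0, 0, 0, 0, 0.8, -0.6, 0, 0, 0, 0, 0, 0.8, 0, 0, 0, 0, 0, 0, 0, 0, 0, 0, 0])

```text
time_s: 36.6
tcp_pos: [0.5623, -0.0738, 0.1983]
orientation: [-180.0, 0.0, -8.4]
wrist_force: [0.2, 0.6, -2.2]
grip_width: 0.0196
finger_force: 60.7
```

Run:
```python
from h import *
st(); print(tostg(r.get_obs()['tcp_pos']))
c=capture('wrist'); d=capture('scene'); e=capture('top')
A=c['image']; 
I=d['image'][110:230,190:350]; J=e['image'][140:250,170:320]
cv2.imwrite('pics/m5.png',cv2.cvtColor(np.concatenate([cv2.resize(A,(400,300)),np.concatenate([cv2.resize(I,(400,300)),cv2.resize(J,(400,300))],1)[:, :400]],1),cv2.COLOR_RGB2BGR))
```

```text
{'time_s': 36.6, 'tcp_pos': [0.562, -0.074, 0.198], 'orientation': [-179.985, 0.025, -8.437], 'wrist_force': [0.162, 0.551, -2.154], 'grip_width': 0.02, 'finger_force': 60.714}
[ 0.02557602 -0.01731598]
```

View pics/m5.png

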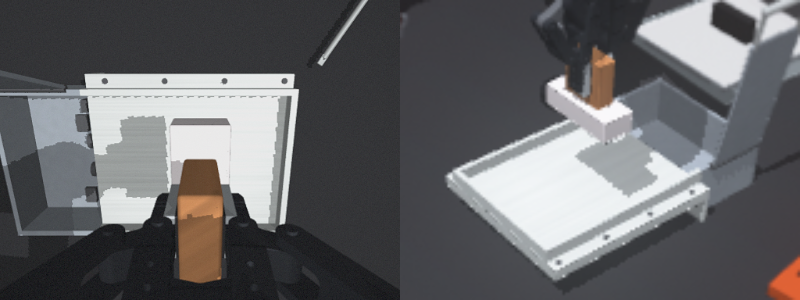

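The plate is clear. Dark chips show at (82,122), (88,143), (92,167) and (92,193), close under the open edge, so I check their heights.

Run:
```python
from h import *
c=capture('wrist'); im=c['image']
P=im[110:280,60:200]; cv2.imwrite('pics/c6.png',cv2.cvtColor(cv2.resize(P,None,fx=4,fy=3.5,interpolation=cv2.INTER_CUBIC),cv2.COLOR_RGB2BGR))
g=im.astype(int).sum(2); v,u=np.nonzero((c['range_z']>0)&(g<200)); q=at_depth(c,np.c_[u,v],c['range_z'][v,u]); s=np.array([tostg(x) for x in q])
m=(abs(s[:,0])<.074)&(s[:,1]>.085)&(s[:,1]<.18)&(q[:,2]<.06); M=np.zeros((384,512),np.uint8); M[v[m],u[m]]=1
k,l,stt,ce=cv2.connectedComponentsWithStats(M); li=l[v[m],u[m]]
for i in range(1,k):
    if stt[i,4]>15: j=li==i; print(stt[i,4],ce[i].round(),'x',np.percentile(s[m][j,0],[5,95]).round(3),'y',np.percentile(s[m][j,1],[5,95]).round(3),'z',np.percentile(q[m][j,2],[5,50,95]).round(3))
for t in finder.pinpoint('chip',c): print(round(t['p'],2),t['centre'])
```

```text
47 [113. 132.] x [0.053 0.066] y [0.106 0.11 ] z [0.02  0.025 0.027]
69 [115. 155.] x [0.028 0.046] y [0.113 0.114] z [0.007 0.011 0.014]
43 [119. 179.] x [0.009 0.024] y [0.106 0.111] z [0.018 0.023 0.025]
93 [122. 215.] x [-0.025 -0.011] y [0.107 0.111] z [0.019 0.024 0.025]
145 [120. 244.] x [-0.064 -0.046] y [0.113 0.125] z [0.009 0.013 0.015]
0.93 [108.4, 159.7]
0.88 [121.8, 251.0]
0.62 [129.0, 215.5]
0.6 [119.2, 131.8]
0.58 [122.8, 178.7]
```

View pics/c6.png

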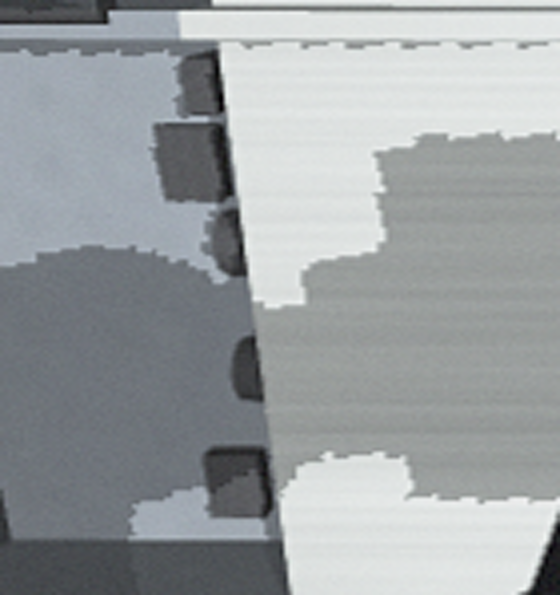

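All five chips are in the tray: two lie flat and three stand against the wall, all below z 28 mm. I return the scraper to its rest.

Run:
```python
from h import *
c=capture('top'); 
for d in finder.trace('rest',c)[:2]: rect(cloud(c,d['region'].astype(bool)),'rest')
P=cloud(c); rect(near(P,.4716,-.38,.085,.0075,.03),'walls')
plan([(.474,-.3805,.17,-14),(.474,-.3805,.066,-14,0,.018)],0,.028)
```

```text
rest 931 c 473.5 -377.7 size 67.5 120.7 ang 75.7 z 0.0041
rest 977 c 529.2 -527.3 size 74.8 128.2 ang 76.9 z 0.0039
walls 205 c 473.4 -378.3 size 68.1 120.9 ang 76.0 z 0.0108
# 12 rows -> [ 0.474 -0.38   0.17 ] -14
 2x 0,0,0,0,0,0.01,0.51
 11x 0,-0.03,0.89,0.08,0,0,0 ; last 0,-0.04,0.93,0.04,0,0,0
# 6 rows -> [ 0.474 -0.38   0.066] -14
 5x 0,0,0,0.58,0,0,0 ; last 0,0,0,0.57,0,0,0
```

Emit:
apply_moves(increments=[0, 0, 0, 0, 0, 0, 0.51, 0, 0, 0, 0, 0, 0, 0.51, 0, -0.03, 0.89, 0.08, 0, 0, 0, 0, -0.03, 0.89, 0.08, 0, 0, 0, 0, -0.03, 0.89, 0.08, 0, 0, 0, 0, -0.03, 0.89, 0.08, 0, 0, 0, 0, -0.03, 0.89, 0.08, 0, 0, 0, 0, -0.03, 0.89, 0.08, 0, 0, 0, 0, -0.03, 0.89, 0.08, 0, 0, 0, 0, -0.03, 0.89, 0.08, 0, 0, 0, 0, -0.03, 0.89, 0.08, 0, 0, 0, 0, -0.03, 0.89, 0.08, 0, 0, 0, 0, -0.03, 0.89, 0.08, 0, 0, 0, 0, -0.03, 0.9, 0.04, 0, 0, 0, 0, 0, 0, 0.5, 0, 0, 0, 0, 0, 0, 0.5, 0, 0, 0, 0, 0, 0, 0.5, 0, 0, 0, 0, 0, 0, 0.5, 0, 0, 0, 0, 0, 0, 0, 0, 0, 0, 0, 0, 0, 0, 0, 0, 0])

```text
time_s: 38.95
tcp_pos: [0.4742, -0.3798, 0.1098]
orientation: [-180.0, 0.1, -14.1]
wrist_force: [-0.7, 1.0, -2.0]
grip_width: 0.0194
finger_force: 60.7
```

Run:
```python
from h import *
st(); plan([(.4745,-.3795,.066,-14)],0,.012)
```

```text
{'time_s': 38.95, 'tcp_pos': [0.474, -0.38, 0.11], 'orientation': [-179.951, 0.072, -14.058], 'wrist_force': [-0.704, 0.96, -1.971], 'grip_width': 0.019, 'finger_force': 60.674}
# 4 rows -> [ 0.474 -0.38   0.066] -14
 3x 0,0,0,0.36,0,0,0 ; last 0,0.01,-0.01,0.38,0,0,0
```

Emit:
apply_moves(increments=[0, 0, 0, 0.36, 0, 0, 0, 0, 0, 0, 0.36, 0, 0, 0, 0, 0, 0, 0.36, 0, 0, 0, 0, 0, 0, 0.36, 0, 0, 0, 0, 0, 0, 0.15, 0, 0, 0, 0, 0, 0, 0.1, 0, 0, 0, 0, 0, 0, 0.08, 0, 0, 0, 0, 0, 0, 0, 0, 0, 0, 0, 0, 0, 0, 0, 0, 0])

```text
time_s: 39.85
tcp_pos: [0.4745, -0.3809, 0.058]
orientation: [180.0, -0.0, -14.1]
wrist_force: [-0.4, -0.7, -2.7]
grip_width: 0.0192
finger_force: 60.8
```

Emit:
apply_moves(increments=[0, 0, 0, 0.05, 0, 0, 0, 0, 0, 0, 0.04, 0, 0, 0, 0, 0, 0, 0, 0, 0, 0, 0, 0, 0, 0, 0, 0, 0])

```text
time_s: 40.25
tcp_pos: [0.4746, -0.3811, 0.0557]
orientation: [180.0, -0.0, -14.1]
wrist_force: [-0.7, 0.2, 3.8]
grip_width: 0.0191
finger_force: 61.2
```

Emit:
apply_moves(increments=[1, 0, 0, 0, 0, 0, 0, 1, 0, 0, 0, 0, 0, 0, 1, 0, 0, 0, 0, 0, 0, 1, 0, 0, 0, 0, 0, 0, 1, 0, 0, 0, 0, 0, 0, 1, 0, 0, -0.3, 0, 0, 0, 1, 0, 0, -0.7, 0, 0, 0, 1, 0, 0, -0.9, 0, 0, 0, 1, 0, 0, -0.9, 0, 0, 0, 1, 0, 0, -0.9, 0, 0, 0, 1, 0, 0, -0.9, 0, 0, 0, 1, 0, 0, -0.9, 0, 0, 0, 1, 0, 0, -0.9, 0, 0, 0, 1, 0, 0, 0, 0, 0, 0])

```text
time_s: 41.65
tcp_pos: [0.476, -0.3824, 0.2532]
orientation: [179.7, -0.5, -14.1]
wrist_force: [0.8, 0.6, 0.9]
grip_width: 0.0851
finger_force: 0.0
```

Run:
```python
from h import *
st(); c=capture('wrist'); P=cloud(c)
rect(near(P,.472,-.379,.06,.068,.09),'handle'); rect(near(P,.472,-.379,.07,.022,.034),'foot');rect(near(P,.472,-.379,.1,.008,.034),'rest+foot')
plan([(.677,.077,.345,81.3)],.45,.028)
```

```text
{'time_s': 41.65, 'tcp_pos': [0.476, -0.382, 0.253], 'orientation': [179.701, -0.488, -14.1], 'wrist_force': [0.826, 0.642, 0.912], 'grip_width': 0.085, 'finger_force': 0.0}
handle 1201 c 472.2 -381.3 size 19.4 49.6 ang 76.0 z 0.0788
foot 1613 c 472.0 -381.3 size 36.1 89.6 ang 76.0 z 0.0289
rest+foot 3033 c 472.0 -380.2 size 66.3 119.4 ang 75.9 z 0.0277
# 19 rows -> [0.677 0.077 0.345] 81.3
 19x 0.45,0,0,0,0,0,-0.88
 18x 0.45,0.85,0.23,-0.17,0,0,0 ; last 0.45,0.83,0.2,-0.09,0,0,0
```

Scraper is seated in the rest. On to the lid.

Emit:
apply_moves(increments=[0.45, 0, 0, 0, 0, 0, -0.88, 0.45, 0, 0, 0, 0, 0, -0.88, 0.45, 0, 0, 0, 0, 0, -0.88, 0.45, 0, 0, 0, 0, 0, -0.88, 0.45, 0, 0, 0, 0, 0, -0.88, 0.45, 0, 0, 0, 0, 0, -0.88, 0.45, 0, 0, 0, 0, 0, -0.88, 0.45, 0, 0, 0, 0, 0, -0.88, 0.45, 0, 0, 0, 0, 0, -0.88, 0.45, 0, 0, 0, 0, 0, -0.88, 0.45, 0, 0, 0, 0, 0, -0.88, 0.45, 0, 0, 0, 0, 0, -0.88, 0.45, 0, 0, 0, 0, 0, -0.88, 0.45, 0, 0, 0, 0, 0, -0.88, 0.45, 0, 0, 0, 0, 0, -0.88, 0.45, 0, 0, 0, 0, 0, -0.88, 0.45, 0, 0, 0, 0, 0, -0.88, 0.45, 0, 0, 0, 0, 0, -0.88, 0.45, 0, 0, 0, 0, 0, -0.88, 0.45, 0, 0, 0, 0, 0, 0])

```text
time_s: 43.7
tcp_pos: [0.4737, -0.3802, 0.2451]
orientation: [-179.9, -0.1, 81.7]
wrist_force: [0.3, 0.1, -0.6]
grip_width: 0.0384
finger_force: 0.0
```

Emit:
apply_moves(increments=[0.45, 0.2, 0.05, -0.9, 0, 0, 0, 0.45, 0.85, 0.23, -0.8, 0, 0, 0, 0.45, 0.85, 0.23, -0.8, 0, 0, 0, 0.45, 0.85, 0.23, -0.6, 0, 0, 0, 0.45, 0.85, 0.23, 0, 0, 0, 0, 0.45, 0.85, 0.23, 0, 0, 0, 0, 0.45, 0.85, 0.23, 0, 0, 0, 0, 0.45, 0.85, 0.23, 0, 0, 0, 0, 0.45, 0.85, 0.23, 0, 0, 0, 0, 0.45, 0.85, 0.23, 0, 0, 0, 0, 0.45, 0.85, 0.23, 0, 0, 0, 0, 0.45, 0.85, 0.23, 0, 0, 0, 0, 0.45, 0.85, 0.23, 0, 0, 0, 0, 0.45, 0.85, 0.23, 0, 0, 0, 0, 0.45, 0.85, 0.23, 0, 0, 0, 0, 0.45, 0.85, 0.23, 0, 0, 0, 0, 0.45, 0.85, 0.23, 0, 0, 0, 0, 0.45, 0.85, 0.23, 0, 0, 0, 0, 0.45, 0.85, 0.23, 0, 0, 0, 0, 0.45, 0.5, 0.1, 0, 0, 0, 0])

```text
time_s: 45.7
tcp_pos: [0.6711, 0.0773, 0.3384]
orientation: [-179.9, 0.0, 81.7]
wrist_force: [-0.2, 0.0, -0.1]
grip_width: 0.0386
finger_force: 0.0
```

Run:
```python
from h import *
st(); c=capture('wrist'); save(c,'w7'); P=cloud(c)
for d in finder.pinpoint('lid_bar',c)[:2]: print(d['p'],d['centre'],at_height(c,d['centre'],.268).round(4))
B=near(P,.677,.077,.05,.25,.285); s=np.array([tostg(x) for x in B]); 
rect(B,'bar'); print(s.min(0),s.max(0),np.median(s,0),B[:,2].max())
plan([(.6777,.0774,.300,81.3),(.6777,.0774,.263,81.3)],.45,.015)
```

```text
{'time_s': 45.7, 'tcp_pos': [0.671, 0.077, 0.338], 'orientation': [-179.888, 0.004, 81.675], 'wrist_force': [-0.191, 0.043, -0.141], 'grip_width': 0.039, 'finger_force': 0.0}
0.92 [264.5, 209.3] [[0.6765 0.0771 0.268 ]]
0.73 [217.3, 173.5] [[0.6521 0.1033 0.268 ]]
bar 1821 c 677.0 75.8 size 73.4 10.5 ang 81.7 z 0.2674
[0.1122097  0.11058429] [0.12268477 0.18401394] [0.11746061 0.15135657] 0.26985185365475484
# 3 rows -> [0.678 0.077 0.3  ] 81.3
 2x 0.45,0.01,0.07,0.43,0,0,0 ; last 0.45,0.02,0.08,0.43,0,0,0
# 3 rows -> [0.678 0.077 0.263] 81.3
 2x 0.45,0,0,0.41,0,0,0 ; last 0.45,0,0.01,0.41,0,0,0
```

Emit:
apply_moves(increments=[0.45, 0, 0.2, 0.3, 0, 0, 0, 0.45, 0, 0, 0.5, 0, 0, 0, 0.45, 0, 0, 0.5, 0, 0, 0, 0.45, 0, 0, 0.5, 0, 0, 0, 0.45, 0, 0, 0.4, 0, 0, 0, 0.45, 0, 0, 0.3, 0, 0, 0, 0.45, 0, 0, 0, 0, 0, 0])

```text
time_s: 46.5
tcp_pos: [0.676, 0.0747, 0.2623]
orientation: [-179.8, 0.0, 81.7]
wrist_force: [-0.3, 0.0, -0.8]
grip_width: 0.0384
finger_force: 0.0
```

Emit:
apply_moves(increments=[0, 0, 0, 0, 0, 0, 0, 0, 0, 0, 0, 0, 0, 0, 0, 0, 0, 0, 0, 0, 0, 0, 0, 0, 0, 0, 0, 0, 0, 0, 0, 0, 0, 0, 0])

```text
time_s: 47.0
tcp_pos: [0.6771, 0.0749, 0.2661]
orientation: [179.9, -0.0, 81.7]
wrist_force: [-2.8, 1.0, 4.4]
grip_width: 0.0076
finger_force: 58.8
```

```bash
python3 lid.py 0.86 19
```

```text
{'time_s': 47.0, 'tcp_pos': [0.677, 0.075, 0.266], 'orientation': [179.93, -0.014, 81.695], 'wrist_force': [-2.769, 0.994, 4.442], 'grip_width': 0.008, 'finger_force': 58.814}
angle 1.7470135133492062 rad 0.20939075582958305
[[-0.0, -0.32, -0.05], [-0.0, -0.32, -0.03], [-0.0, -0.33, -0.02], [-0.0, -0.33, -0.0], [-0.0, -0.33, 0.01], [-0.0, -0.32, 0.03], [-0.0, -0.32, 0.04], [-0.0, -0.32, 0.06], [-0.0, -0.32, 0.07], [-0.0, -0.31, 0.09], [-0.0, -0.31, 0.1], [-0.0, -0.3, 0.11], [-0.0, -0.3, 0.13], [-0.0, -0.29, 0.14], [-0.0, -0.29, 0.16], [-0.0, -0.28, 0.17], [-0.0, -0.27, 0.18], [-0.0, -0.26, 0.19], [-0.0, -0.25, 0.21]]
[0.5056 0.0999 0.2187]
```

Emit:
apply_moves(increments=[0, 0, -0.15, -0.02, 0, 0, 0, 0, 0, -0.32, -0.04, 0, 0, 0, 0, 0, -0.32, -0.03, 0, 0, 0, 0, 0, -0.33, -0.01, 0, 0, 0, 0, 0, -0.33, 0, 0, 0, 0, 0, 0, -0.33, 0.02, 0, 0, 0, 0, 0, -0.32, 0.03, 0, 0, 0, 0, 0, -0.32, 0.05, 0, 0, 0, 0, 0, -0.32, 0.06, 0, 0, 0, 0, 0, -0.32, 0.08, 0, 0, 0, 0, 0, -0.31, 0.09, 0, 0, 0, 0, 0, -0.31, 0.11, 0, 0, 0, 0, 0, -0.3, 0.12, 0, 0, 0, 0, 0, -0.3, 0.13, 0, 0, 0, 0, 0, -0.29, 0.15, 0, 0, 0, 0, 0, -0.29, 0.16, 0, 0, 0, 0, 0, -0.28, 0.17, 0, 0, 0, 0, 0, -0.27, 0.18, 0, 0, 0, 0, 0, -0.26, 0.2, 0, 0, 0])

```text
time_s: 48.9
tcp_pos: [0.5082, 0.0997, 0.2203]
orientation: [180.0, -0.0, 81.7]
wrist_force: [6.1, 4.3, -1.2]
grip_width: 0.0077
finger_force: 62.3
```

```bash
python3 lid.py 0.0 19
```

```text
{'time_s': 48.9, 'tcp_pos': [0.508, 0.1, 0.22], 'orientation': [179.955, -0.037, 81.704], 'wrist_force': [6.113, 4.345, -1.223], 'grip_width': 0.008, 'finger_force': 62.317}
angle 0.8743788123215547 rad 0.20894315383878748
[[-0.0, -0.24, 0.21], [-0.0, -0.23, 0.22], [-0.0, -0.22, 0.23], [-0.0, -0.21, 0.24], [-0.0, -0.2, 0.25], [-0.0, -0.19, 0.26], [-0.0, -0.17, 0.27], [-0.0, -0.16, 0.28], [-0.0, -0.15, 0.28], [-0.0, -0.14, 0.29], [-0.0, -0.12, 0.3], [-0.0, -0.11, 0.3], [-0.0, -0.09, 0.31], [-0.0, -0.08, 0.31], [-0.0, -0.07, 0.31], [-0.0, -0.05, 0.32], [-0.0, -0.04, 0.32], [-0.0, -0.02, 0.32], [-0.0, -0.01, 0.32]]
[0.4341 0.1105 0.06  ]
```

Emit:
apply_moves(increments=[0, 0, -0.24, 0.21, 0, 0, 0, 0, 0, -0.23, 0.22, 0, 0, 0, 0, 0, -0.22, 0.23, 0, 0, 0, 0, 0, -0.21, 0.24, 0, 0, 0, 0, 0, -0.2, 0.25, 0, 0, 0, 0, 0, -0.19, 0.26, 0, 0, 0, 0, 0, -0.17, 0.27, 0, 0, 0, 0, 0, -0.16, 0.28, 0, 0, 0, 0, 0, -0.15, 0.28, 0, 0, 0, 0, 0, -0.13, 0.29, 0, 0, 0, 0, 0, -0.12, 0.3, 0, 0, 0, 0, 0, -0.1, 0.3, 0, 0, 0, 0, 0, -0.09, 0.31, 0, 0, 0, 0, 0, -0.08, 0.31, 0, 0, 0, 0, 0, -0.06, 0.31, 0, 0, 0, 0, 0, -0.05, 0.32, 0, 0, 0, 0, 0, -0.03, 0.25, 0, 0, 0, 0, 0, 0, 0, 0, 0, 0])

```text
time_s: 50.7
tcp_pos: [0.4358, 0.1098, 0.0808]
orientation: [-179.9, 0.0, 81.7]
wrist_force: [1.2, 3.0, -1.6]
grip_width: 0.0073
finger_force: 63.3
```

```bash
python3 lid.py 0.0 5
```

```text
{'time_s': 50.7, 'tcp_pos': [0.436, 0.11, 0.081], 'orientation': [-179.921, 0.028, 81.677], 'wrist_force': [1.187, 3.04, -1.563], 'grip_width': 0.007, 'finger_force': 63.326}
angle 0.09998502653519505 rad 0.2081616534115911
[[0.0, -0.01, 0.14], [0.0, -0.01, 0.14], [0.0, -0.01, 0.14], [0.0, -0.0, 0.14], [0.0, -0.0, 0.14]]
[0.4348 0.1099 0.06  ]
```

Emit:
apply_moves(increments=[0, 0, -0.01, 0.14, 0, 0, 0, 0, 0, -0.01, 0.14, 0, 0, 0, 0, 0, 0, 0.14, 0, 0, 0, 0, 0, 0, 0.14, 0, 0, 0, 0, 0, 0, 0.1, 0, 0, 0, 0, 0, 0, 0, 0, 0, 0, 0, 0, 0, 0, 0, 0, 0])

```text
time_s: 51.4
tcp_pos: [0.435, 0.1101, 0.0627]
orientation: [-179.8, 0.0, 81.7]
wrist_force: [-6.1, 2.2, 6.1]
grip_width: 0.0076
finger_force: 65.2
```

Emit:
apply_moves(increments=[0, 0, 0, 0.08, 0, 0, 0, 0, 0, 0, 0.06, 0, 0, 0, 0, 0, 0, 0, 0, 0, 0])

```text
time_s: 51.7
tcp_pos: [0.4352, 0.1102, 0.062]
orientation: [-179.6, 0.1, 81.7]
wrist_force: [-20.8, -0.0, 32.7]
grip_width: 0.0074
finger_force: 68.0
```

Emit:
apply_moves(increments=[0, 0, 0, -0.1, 0, 0, 0, 0.45, 0, 0, 0, 0, 0, 0, 0.45, 0, 0, 0, 0, 0, 0, 0.45, 0, 0, 0, 0, 0, 0, 0.45, 0, 0, -0.2, 0, 0, 0, 0.45, 0, 0, -0.5, 0, 0, 0, 0.45, 0, 0, -0.8, 0, 0, 0, 0.45, 0, 0, -0.8, 0, 0, 0, 0.45, 0, 0, -0.8, 0, 0, 0, 0.45, 0, 0, -0.8, 0, 0, 0, 0.45, 0, 0, -0.8, 0, 0, 0, 0.45, 0, 0, 0, 0, 0, 0])

```text
time_s: 52.9
tcp_pos: [0.4382, 0.1101, 0.2069]
orientation: [179.5, -0.1, 81.7]
wrist_force: [0.6, 0.3, -0.5]
grip_width: 0.0384
finger_force: 0.0
```

Run:
```python
from h import *
st(); c=capture('wrist'); P=cloud(c); s=np.array([tostg(x) for x in P])
m=(s[:,0]>-.132)&(s[:,0]<-.118)&(abs(s[:,1]-.15)<.025)&(P[:,2]>.05); print('bar top z',np.percentile(P[m,2],[50,90,98]),m.sum())
m=(abs(s[:,0])<.07)&(abs(s[:,1]-.15)<.03)&(P[:,2]>.05); A=np.c_[s[m],np.ones(m.sum())]; print('panel slope x,y',np.linalg.lstsq(A,P[m,2],rcond=None)[0],m.sum())
c=capture('top'); P=cloud(c); rect(near(P,.442,.366,.12,.04,.06),'cover handle'); rect(near(P,.442,.366,.17,.008,.03),'sheet')
plan([(.4423,.3656,.20,-10.3)],1,.028)
```

```text
{'time_s': 52.9, 'tcp_pos': [0.438, 0.11, 0.207], 'orientation': [179.541, -0.096, 81.691], 'wrist_force': [0.616, 0.268, -0.464], 'grip_width': 0.038, 'finger_force': 0.0}
bar top z [0.26664855 0.27186415 0.27292414] 2263
panel slope x,y [-0.47524689  0.24052395  0.04010602] 13474
cover handle 94 c 441.7 366.0 size 17.9 69.5 ang 80.5 z 0.0497
sheet 1932 c 439.6 365.0 size 223.8 211.1 ang 76.7 z 0.0138
# 18 rows -> [0.442 0.366 0.2  ] -10.3
 18x 1,0,0,0,0,0,0.89
 9x 1,-0.13,-0.84,0.01,0,0,0 ; last 1,-0.15,-0.86,0,0,0,0
```

Run:
```python
from h import *
for n in ['wrist','top']:
    c=capture(n); P=cloud(c); P=P[(P[:,2]>.05)&(P[:,2]<.12)]; s=np.array([tostg(x) for x in P])
    m=(s[:,0]>-.132)&(s[:,0]<-.118)&(abs(s[:,1]-.15)<.025); print('bar top z',np.percentile(P[m,2],[50,90,98]) if m.any() else 0,m.sum())
    m=(abs(s[:,0])<.07)&(abs(s[:,1]-.15)<.03); A=np.c_[s[m],np.ones(m.sum())]; print('panel',np.linalg.lstsq(A,P[m,2],rcond=None)[0],m.sum())
```

```text
bar top z [0.06706374 0.06827901 0.06884968] 778
panel [0.00054567 0.00106198 0.06480655] 12982
bar top z [0.0649911  0.0683503  0.06912611] 43
panel [-0.00398594  0.00165684  0.06254542] 970
```

Emit:
apply_moves(increments=[1, 0, 0, 0, 0, 0, 0.89, 1, 0, 0, 0, 0, 0, 0.89, 1, 0, 0, 0, 0, 0, 0.89, 1, 0, 0, 0, 0, 0, 0.89, 1, 0, 0, 0, 0, 0, 0.89, 1, 0, 0, 0, 0, 0, 0.89, 1, 0, 0, 0, 0, 0, 0.89, 1, 0, 0, 0, 0, 0, 0.89, 1, 0, 0, 0, 0, 0, 0.89, 1, 0, 0, 0, 0, 0, 0.89, 1, 0, 0, 0, 0, 0, 0.89, 1, 0, 0, 0, 0, 0, 0.89, 1, 0, 0, 0, 0, 0, 0.89, 1, 0, 0, 0, 0, 0, 0.89, 1, 0, 0, 0, 0, 0, 0.89, 1, 0, 0, 0, 0, 0, 0.89, 1, 0, 0, 0, 0, 0, 0.89, 1, 0, 0, 0, 0, 0, 0.89])

```text
time_s: 54.9
tcp_pos: [0.4349, 0.1099, 0.2004]
orientation: [179.9, 0.2, -10.3]
wrist_force: [0.6, 0.0, 0.6]
grip_width: 0.0852
finger_force: 0.0
```

Emit:
apply_moves(increments=[1, -0.13, -0.84, 0, 0, 0, 0, 1, -0.13, -0.84, 0, 0, 0, 0, 1, -0.13, -0.84, 0, 0, 0, 0, 1, -0.13, -0.84, 0, 0, 0, 0, 1, -0.13, -0.84, 0, 0, 0, 0, 1, -0.13, -0.84, 0, 0, 0, 0, 1, -0.13, -0.84, 0, 0, 0, 0, 1, -0.13, -0.84, 0, 0, 0, 0, 1, -0.13, -0.84, 0, 0, 0, 0, 1, -0.13, -0.84, 0, 0, 0, 0, 1, 0, 0, 0, 0, 0, 0])

```text
time_s: 56.0
tcp_pos: [0.4406, 0.3666, 0.2003]
orientation: [179.9, 0.1, -9.9]
wrist_force: [0.1, -0.8, -0.1]
grip_width: 0.0855
finger_force: 0.0
```

Run:
```python
from h import *
st(); c=capture('wrist'); P=cloud(c)
rect(near(P,.442,.366,.06,.042,.06),'handle'); rect(near(P,.442,.366,.17,.009,.022),'sheet')
c=capture('top'); P=cloud(c); P=P[(P[:,2]>.05)&(P[:,2]<.12)]; s=np.array([tostg(x) for x in P])
m=(s[:,0]>-.132)&(s[:,0]<-.118)&(abs(s[:,1]-.15)<.025); print('bar top z',np.percentile(P[m,2],[50,90,98]) if m.any() else 0,m.sum())
m=(abs(s[:,0])<.07)&(abs(s[:,1]-.15)<.03); A=np.c_[s[m],np.ones(m.sum())]; print('panel',np.linalg.lstsq(A,P[m,2],rcond=None)[0],m.sum())
plan([(.442,.366,.20,-10)],1)
```

```text
{'time_s': 56.0, 'tcp_pos': [0.441, 0.367, 0.2], 'orientation': [179.911, 0.148, -9.939], 'wrist_force': [0.083, -0.791, -0.126], 'grip_width': 0.086, 'finger_force': 0.0}
handle 1766 c 441.4 365.1 size 17.3 69.6 ang 80.4 z 0.0518
sheet 42300 c 440.4 364.7 size 211.1 182.9 ang 80.5 z 0.0159
bar top z [0.06477604 0.06799936 0.06945997] 60
panel [-4.26311063e-03 -7.64303190e-05  6.28988163e-02] 998
# 1 rows -> [0.442 0.366 0.2  ] -10
 0x 1,0.03,-0.05,0.02,0,0,0 ; last 1,0.03,-0.05,0.02,0,0,0
```

Emit:
apply_moves(increments=[1, 0, 0.05, 0.47, 0, 0, -0.06, 1, 0, 0, 0.47, 0, 0, 0, 1, 0, 0, 0.47, 0, 0, 0, 1, 0, 0, 0.47, 0, 0, 0, 1, 0, 0, 0.47, 0, 0, 0, 1, 0, 0, 0.47, 0, 0, 0, 1, 0, 0, 0.47, 0, 0, 0, 1, 0, 0, 0.47, 0, 0, 0, 1, 0, 0, 0.47, 0, 0, 0, 1, 0, 0, 0.47, 0, 0, 0, 1, 0, 0, 0.45, 0, 0, 0, 1, 0, 0, 0, 0, 0, 0])

```text
time_s: 57.3
tcp_pos: [0.4399, 0.3625, 0.0452]
orientation: [179.8, 0.2, -9.8]
wrist_force: [-1.0, -0.6, -0.3]
grip_width: 0.0859
finger_force: 0.0
```

Emit:
apply_moves(increments=[0, 0, 0, 0, 0, 0, 0, 0, 0, 0, 0, 0, 0, 0, 0, 0, 0, 0, 0, 0, 0, 0, 0, 0, 0, 0, 0, 0, 0, 0, 0, 0, 0, 0, 0, 0, 0, 0, 0, 0, 0, 0])

```text
time_s: 57.9
tcp_pos: [0.442, 0.3639, 0.0489]
orientation: [-179.9, -0.1, -9.8]
wrist_force: [-0.5, 0.4, 3.1]
grip_width: 0.0168
finger_force: 61.5
```

Emit:
apply_moves(increments=[0, 0, 0, -0.3, 0, 0, 0, 0, 0, 0, -0.5, 0, 0, 0, 0, 0, 0, -0.7, 0, 0, 0, 0, 0, 0, -0.7, 0, 0, 0, 0, 0, 0, -0.7, 0, 0, 0, 0, 0, 0, -0.7, 0, 0, 0, 0, 0, 0, -0.7, 0, 0, 0, 0, 0, 0, -0.7, 0, 0, 0, 0, 0, 0, 0, 0, 0, 0])

```text
time_s: 58.8
tcp_pos: [0.443, 0.3645, 0.2025]
orientation: [-179.7, -0.3, -9.7]
wrist_force: [0.2, -0.2, -2.2]
grip_width: 0.0168
finger_force: 60.8
```

Run:
```python
from h import *
st(); t=stg(0,-.012,0); print(t)
plan([(t[0],t[1],.19,-8.3)],0,.025)
```

```text
{'time_s': 58.8, 'tcp_pos': [0.443, 0.364, 0.203], 'orientation': [-179.72, -0.318, -9.749], 'wrist_force': [0.227, -0.218, -2.161], 'grip_width': 0.017, 'finger_force': 60.768}
[ 0.53776773 -0.06487431  0.        ]
# 18 rows -> [ 0.538 -0.065  0.19 ] -8.3
 1x 0,0,0,0,-0.05,-0.06,-0.25
 17x 0,0.29,0.76,0.02,0,0,0 ; last 0,0.26,0.79,0.08,0,0,0
```

Emit:
apply_moves(increments=[0, 0, 0, 0, 0, 0, -0.22, 0, 0.29, 0.76, 0.02, 0, 0, 0, 0, 0.29, 0.76, 0.02, 0, 0, 0, 0, 0.29, 0.76, 0.02, 0, 0, 0, 0, 0.29, 0.76, 0.02, 0, 0, 0, 0, 0.29, 0.76, 0.02, 0, 0, 0, 0, 0.29, 0.76, 0.02, 0, 0, 0, 0, 0.29, 0.76, 0.02, 0, 0, 0, 0, 0.29, 0.76, 0.02, 0, 0, 0, 0, 0.29, 0.76, 0.02, 0, 0, 0, 0, 0.29, 0.76, 0.02, 0, 0, 0, 0, 0.29, 0.76, 0.02, 0, 0, 0, 0, 0.29, 0.76, 0.02, 0, 0, 0, 0, 0.29, 0.76, 0.02, 0, 0, 0, 0, 0.29, 0.76, 0.02, 0, 0, 0, 0, 0.29, 0.76, 0.02, 0, 0, 0, 0, 0.29, 0.76, 0.02, 0, 0, 0, 0, 0.29, 0.76, 0.02, 0, 0, 0, 0, 0.26, 0.8, 0.02, 0, 0, 0, 0, 0, 0, 0, 0, 0, 0])

```text
time_s: 60.8
tcp_pos: [0.5337, -0.0688, 0.185]
orientation: [180.0, 0.2, -8.6]
wrist_force: [0.1, 1.1, -3.1]
grip_width: 0.0163
finger_force: 60.7
```

Run:
```python
from h import *
st(); 
plan([(.5383,-.066,.12,-8.5)],0,.025)
```

```text
{'time_s': 60.8, 'tcp_pos': [0.534, -0.069, 0.185], 'orientation': [179.962, 0.187, -8.631], 'wrist_force': [0.05, 1.088, -3.065], 'grip_width': 0.016, 'finger_force': 60.688}
# 3 rows -> [ 0.538 -0.066  0.12 ] -8.5
 2x 0,0.05,-0.04,0.72,0,0,0 ; last 0,0.04,-0.04,0.73,0,0,0
```

Emit:
apply_moves(increments=[0, 0.04, -0.03, 0.5, 0, 0, 0, 0, 0.04, -0.03, 0.5, 0, 0, 0, 0, 0.04, -0.03, 0.5, 0, 0, 0, 0, 0.02, -0.03, 0.5, 0, 0, 0, 0, 0, 0, 0.1, 0, 0, 0, 0, 0, 0, 0, 0, 0, 0, 0, 0, 0, 0, 0, 0, 0])

```text
time_s: 61.5
tcp_pos: [0.5397, -0.0636, 0.1246]
orientation: [180.0, -0.1, -8.5]
wrist_force: [-0.5, 0.4, -3.2]
grip_width: 0.0167
finger_force: 60.6
```

Run:
```python
from h import *
st(); o=r.get_obs()['tcp_pos']
for n in ['top','scene']:
    c=capture(n); P=cloud(c)
    for lo,hi in [(.072,.1)]:
        Q=P[(P[:,2]>lo)&(P[:,2]<hi)]; Q=near(Q,.538,-.065,.17,lo,hi); rect(Q,n+' sheet'); 
        (cx,cy),_,_=cv2.minAreaRect((Q[:,:2]*1000).astype(np.float32)); print(tostg([cx/1e3,cy/1e3]))
```

```text
{'time_s': 61.5, 'tcp_pos': [0.54, -0.064, 0.125], 'orientation': [179.994, -0.055, -8.476], 'wrist_force': [-0.491, 0.392, -3.162], 'grip_width': 0.017, 'finger_force': 60.556}
top sheet 1593 c 538.3 -74.0 size 189.7 181.0 ang 81.4 z 0.09
[ 0.00184102 -0.02092372]
scene sheet 3163 c 536.7 -62.9 size 212.7 187.1 ang 81.7 z 0.0919
[-0.00137821 -0.01015752]
```

Emit:
apply_moves(increments=[0, -0.02, 0.05, 0.2, 0, 0, 0, 0, 0, 0, 0.2, 0, 0, 0, 0, 0, 0, 0.2, 0, 0, 0, 0, 0, 0, 0.1, 0, 0, 0, 0, 0, 0, 0.08, 0, 0, 0, 0, 0, 0, 0, 0, 0, 0, 0, 0, 0, 0, 0, 0, 0])

```text
time_s: 62.3
tcp_pos: [0.5386, -0.0651, 0.1008]
orientation: [180.0, -0.0, -8.5]
wrist_force: [0.2, 0.1, -3.4]
grip_width: 0.0165
finger_force: 60.7
```

Emit:
apply_moves(increments=[0, 0, 0, 0.06, 0, 0, 0, 0, 0, 0, 0.05, 0, 0, 0, 0, 0, 0, 0.03, 0, 0, 0, 0, 0, 0, 0, 0, 0, 0, 0, 0, 0, 0, 0, 0, 0])

```text
time_s: 62.8
tcp_pos: [0.5386, -0.0651, 0.0969]
orientation: [-180.0, -0.0, -8.5]
wrist_force: [-1.7, -0.1, -0.5]
grip_width: 0.0166
finger_force: 61.0
```

Just touching down. I release and retreat.

Emit:
apply_moves(increments=[0, 0, 0, 0.03, 0, 0, 0, 0, 0, 0, 0, 0, 0, 0, 1, 0, 0, 0, 0, 0, 0, 1, 0, 0, 0, 0, 0, 0, 1, 0, 0, 0, 0, 0, 0, 1, 0, 0, 0, 0, 0, 0, 1, 0, 0, -0.3, 0, 0, 0, 1, 0, 0, -0.7, 0, 0, 0, 1, 0, 0, -0.9, 0, 0, 0, 1, 0, 0, -0.9, 0, 0, 0, 1, 0, 0, -0.9, 0, 0, 0, 1, 0, 0, -0.9, 0, 0, 0, 1, 0, 0, -0.9, 0, 0, 0, 1, 0, 0, 0, 0, 0, 0])

```text
time_s: 64.2
tcp_pos: [0.5407, -0.0657, 0.2666]
orientation: [179.9, -0.5, -8.5]
wrist_force: [-0.3, -0.2, -0.1]
grip_width: 0.0856
finger_force: 0.0
```

Run:
```python
from h import *
st()
for n in ['wrist','scene']:
    c=capture(n); P=cloud(c); save(c,n+'9')
    rect(near(P,.538,-.065,.06,.09,.11),n+' handle'); S=near(P,*stg(0,-.012)[:2],.085,.055,.072)
    s=np.array([tostg(x) for x in S]); print('slope',np.linalg.lstsq(np.c_[s,np.ones(len(s))],S[:,2],rcond=None)[0])
    s=np.array([tostg(x) for x in P]); m=(P[:,2]<.04)&(P[:,2]>0)&(s[:,1]>.1)
Q=cloud(capture('top')); rect(near(Q,.472,-.38,.06,.068,.09),'scraper handle'); rect(near(Q,.538,-.065,.06,.09,.11),'top handle')
```

```text
{'time_s': 64.2, 'tcp_pos': [0.541, -0.066, 0.267], 'orientation': [179.938, -0.55, -8.491], 'wrist_force': [-0.327, -0.233, -0.147], 'grip_width': 0.086, 'finger_force': 0.0}
wrist handle 1593 c 537.9 -65.9 size 17.8 70.1 ang 81.8 z 0.0998
slope [0.0003553  0.00043936 0.0639378 ]
scene handle 169 c 537.2 -64.9 size 20.7 71.0 ang 82.6 z 0.0988
slope [-0.0024134   0.00161058  0.06398516]
scraper handle 143 c 473.5 -378.9 size 20.5 50.3 ang 76.7 z 0.0772
top handle 116 c 529.0 -63.8 size 17.7 47.8 ang 81.7 z 0.0979
```

View pics/scene9.png

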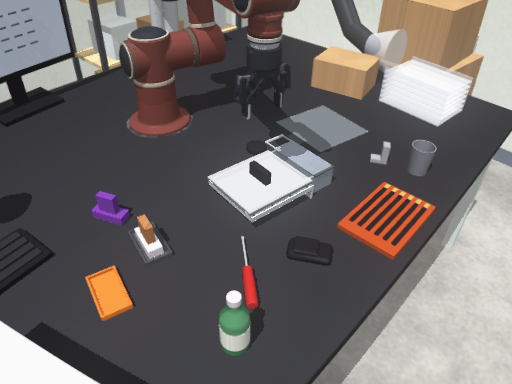

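The scene shows the cover flat in its original place at (262,183), the lid shut at (300,160) and the scraper in its rest at (148,238), with the bystanders where they were. I hand the job in.

```bash
python3 -c "
from h import *
print(r.job_done())"
```

```text
the job is handed in; nothing more can be done
None
```

The job is handed in (no verdict was returned): the five chips I found are in the tray, the lid is shut, the scraper stands in its steel rest, and the cover lies flat and square on the stage.

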